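Scrap the empty tea tins in the recycling press

TASK

Push every empty tea tin through the sprung flap in the press's lid, so that all of them are in the hidden bin and the flap is shut again. Only then pull the ratchet lever from home to its third notch (the yellow mark) and leave it standing there a moment, then press and hold the yellow release button until the lever has gone fully home. Leave the other crockery standing where it is.

Things in the scene. Friction and masses are not known exactly. Their poses are not given: they have to be found in the camera images.
- press: recycling press, fixed: sage-green casing 300 (x) x 250 (y) x 240 high, hidden bin inside whose floor slopes to the back and right. Origin at counter height; x away from the robot (front wall x = -115, back +185), y left (side walls +-125), z up. Lever and release button stand on an 8 thick foot plate on its right (-y) side. The rod with black cap on the rear of the lid is the ram, up to 80 tall; it sinks as the lever is pulled.
- slot (a point): centre of the slot in the casing's lid, at lid height (240 above the counter). The slot is 76 wide along the press's x and 140 long along the press's y, and is closed by a smooth steel flap level with the lid. It lies 62 before and 45 left of the casing axis (the press origin).
- flap (a joint): smooth steel slot flap, hinged on the slot's robot-side (-x) long edge, 73 from hinge to free edge, swings down into the casing: 0 shut, 1.5 rad hanging down. Spring-shut: it carries a tin's weight without opening and gives way to 2 to 4 N at its middle, 8 N or more near the hinge (so push slowly, nearer its free edge). A tin pushed through it upright, its foot at least 80 below the lid, slides off it into the bin when let go.
- lever (a joint): ratchet lever (rad): 0 home (leaning away from the robot, 30 deg above level), grows as it is pulled up and towards the robot, end stop 1.0. Notches at 0.22, 0.44, 0.66 (third, yellow mark) and 0.88; let go, it falls back to the last notch passed (passed about 0.02 beyond it). Sprung home, held by the ratchet until the release button is pressed. Pull 4 to 7 N.
- lever_grip (a point): centre of the lever's handle: a red round cross bar, 16 in diameter, 80 long along the press's y, 125 from the hinge axis; moves with the lever. It is carried by a 12 thick steel stem from the hinge. Open space behind it (press +x side) for a gripper coming from above; 100 from the casing's side wall.
- lever_hinge (a point): fixed point on the lever's hinge axis, which runs along the press's y; 85 above the counter, in the plane of the lever's stem.
- release (a joint): travel of the release button (m): 0 up, 0.009 fully down; 3 N to start, 6 to 7 N fully down. From about 0.006 down the lever is let go and springs home within about 1 s; hold the button down meanwhile, or the lever catches in a lower notch. It also dips by itself at each click of the lever.
- release_top (a point): centre of the top of the round yellow release button, 30 in diameter, 54 above the counter when up, on a black collar 30 high; press straight down.
- tin1: empty square tea tin, 46 x 46 x 90 high, copper body with aluminium lid, about 120 g, standing on the counter; origin at the centre of its underside, z up its length, x and y normal to its sides. To be scrapped. May be absent.
- tin2: empty square tea tin, 46 x 46 x 90 high, copper body with aluminium lid, about 120 g, standing on the counter; origin at the centre of its underside, z up its length, x and y normal to its sides. To be scrapped. May be absent.
- tin3: empty square tea tin, 46 x 46 x 90 high, copper body with aluminium lid, about 120 g, standing on the counter; origin at the centre of its underside, z up its length, x and y normal to its sides. To be scrapped. May be absent.
- tin4: empty square tea tin, 46 x 46 x 90 high, copper body with aluminium lid, about 120 g, standing on the counter; origin at the centre of its underside, z up its length, x and y normal to its sides. To be scrapped. May be absent.
- tin5: empty square tea tin, 46 x 46 x 90 high, copper body with aluminium lid, about 120 g, standing on the counter; origin at the centre of its underside, z up its length, x and y normal to its sides. To be scrapped. May be absent.
- cup: white ceramic cup, 60 high, 76 wide; origin at the centre of its underside. Not part of the job: leave it standing where it is.
- carafe: glass carafe with cork, 170 high, 68 wide; origin at the centre of its underside. Not part of the job: leave it standing where it is.
- jar: amber glass jar, 85 high, 64 wide; origin at the centre of its underside. Not part of the job: leave it standing where it is.
- bowl: blue bowl, 50 high, 110 wide; origin at the centre of its underside. Not part of the job: leave it standing where it is.
- mug: terracotta mug, 90 high, 76 wide, with handle; origin at the centre of its underside. Not part of the job: leave it standing where it is.
- beaker: white plastic beaker, 110 high, 72 wide; origin at the centre of its underside. Not part of the job: leave it standing where it is.
Not all that is in view belongs to the job. What is shaped like the tin1 but blue is not meant. What is shaped like the tin5 but blue is not meant.

How it is judged:
On the way, in this order (a step that is already met when the one before it is completed fails the run):
1. every tin is in the bin and the flap is shut, with the lever home (x of tin1 in the frame of press between -0.12 and 0.19 m and y of tin1 in the frame of press between -0.128 and 0.128 m and z of each of tin1, tin2, tin3, tin4, tin5 in the frame of press below 0.2 m and x of tin2 in the frame of press between -0.12 and 0.19 m and y of tin2 in the frame of press between -0.128 and 0.128 m and x of tin3 in the frame of press between -0.12 and 0.19 m and y of tin3 in the frame of press between -0.128 and 0.128 m and x of tin4 in the frame of press between -0.12 and 0.19 m and y of tin4 in the frame of press between -0.128 and 0.128 m and x of tin5 in the frame of press between -0.12 and 0.19 m and y of tin5 in the frame of press between -0.128 and 0.128 m and value of joint flap below 0.1 rad and value of joint lever below 0.06 rad), for 0.3 s.
2. the lever stands in the third notch (0.66 +- 0.07 rad), at rest, not held by the robot (value of joint lever between 0.59 and 0.73 rad and velocity of joint lever between -0.1 and 0.1 rad/s and value of joint release below 0.004 m and contact force between lever and the fingers below 0.5 N), for 0.3 s.
3. the lever, let go by the release button, is home again (value of joint lever below 0.06 rad), for 0.2 s.
At the end, for the whole second after the job is handed in: Every tin that is present lies at rest inside the casing (its origin within the casing's walls and lower than 200 mm above the counter), the flap is shut (below 0.1 rad), the lever is home (below 0.06 rad) and the button is up (below 3 mm) (all of step 1 and value of joint release below 0.003 m and linear speed of each of tin1, tin2, tin3, tin4, tin5 below 0.05 m/s); the robot touches nothing.
It fails at once if a piece of crockery, the jar or the carafe is shifted by more than 50 mm (distance of any of cup, carafe, jar, bowl, mug, beaker from where it was at the start of the episode above 0.05 m).
It fails at once if a piece of crockery, the jar or the carafe is tipped over (angle between any of cup, carafe, jar, bowl, mug, beaker's own z axis and vertical above 0.6 rad).
Of tin1, tin2, tin3, tin4, tin5 only 4 to 5 are there at a start; the rules pass over those that are not, and their reading is None.
At some moment in a run one of tin1, tin2, tin3, tin4, tin5 may be knocked a few centimetres aside while the robot is not near it.
It also fails if it takes over 210 s, if anything falls off the work surface, if the arm or the gripper's body presses on something with over 40 N, if the wrist force passes 120 N, or if a joint passes its speed limit or range.

ROBOT

A 7-joint arm with a two-finger parallel gripper is mounted at the origin on the work surface. World frame = base frame: x ahead of the robot, y to its left, z up, the work surface at z = 0. Lengths are in m, angles in rad, forces in N, time in s.
With the tool pointing down it reaches from about 0.425 to 0.875 m from the base axis. Payload 4.7 kg.
Tool frame: the origin (TCP) lies midway between the tips of the shut fingers; the grasp point (between the pads) lies 19 mm behind it (ctrl.pinch_z is the distance from the TCP to the grasp point, in m); z points along the fingers, y is the line along which they close (so a half turn about z gives the same grasp; the last joint's range is limited). The gripper opens to 87 mm and grips with 3 to 60 N. Pads are 19 mm wide; open, the fingers measure 117 mm over their backs; the gripper's body (75 mm by 190 mm) begins 51 mm behind the grasp point.
Start: joints at [-1.13, 0.321, -0.07, 1.45, 0.023, 1.371, -0.057], TCP at [0.269, 0.592, 0.223] pointing down, gripper open.
Joint ranges: [-2.86, 2.86], [-0.3, 2.09], [-1.38, 1.24], [0.06, 2.45], [-1.56, 4.7], [0.09, 2.05], [-2.69, 2.69]. Speed limits (rad/s): [2.57, 2.57, 3.14, 3.14, 3.14, 3.14, 3.14].

INTERFACE

Orientations are given as [roll, pitch, yaw] about the fixed x, y, z axes, in that order (R = Rz(yaw) Ry(pitch) Rx(roll)).
In Python, from bench import ctrl gives the robot as it stands. The module is installed in compiled form; this text tells all that it offers.
- The arm moves only by the tool apply_moves, never from a script. Its argument "series" is one flat list of numbers, 5 for each row, row after row: the opening, from 0 (shut) to 1 (fully open), then the shift along the world's x, y, z in units of 40 mm (1.0 is 40 mm), then the turn about the world's z in units of 4 degrees (1.0 is 4 degrees). A call has 1 to 5 rows; each row shifts and turns the commanded pose from where the row before left it; what a row does not reach is not made up. A row lasts 1/12 s, in which the tool goes at most 41.7 mm and 7.16 degrees, less where a joint would pass 70% of its speed; a pose out of reach is approached as far as the arm can. A call with a number of a shift or a turn outside -1 to 1 is refused whole. A call with a gripper value outside its range is refused whole. The fingers move at their own pace and stop on an object; "force" is the grip in N (left out, the last holds). Time passes only in rows, so rows that do not move let the fingers close. It gives the time, the measured TCP pose, the force, the opening and the grip force at its end, in the units of the state.
- ctrl.sense(): the state, without advancing time (a new reading comes with each control period).
- ctrl.read_camera(name): name is "scene" or "side" or "wrist"; returns a dict with "frame" (400x640x3 uint8, red, green, blue), "intrinsics" (3x3 intrinsics, pixels), "extrinsics" (4x4, takes a point from world to camera coordinates); the wrist camera has in their place "T_tool_cam" (4x4, takes a point from camera to tool coordinates, whose origin is the TCP and whose axes are the flange's). Camera axes: x right, y down, z forward; pixel columns grow to the right and rows downward; lengths in m; the calibration is good to about 2 mm. A picture is of the moment at which its call begins: read the wrist's pose just before it. There is no depth.
- ctrl.hand_in(): hands the job in; it is judged then, once.
The state is a dict: "t": time; "joints": joint angles; "dq": joint speeds; "joint_efforts": joint torques, N m; "tool_pos": TCP position; "ee_rot": TCP orientation; "ft_force": force on the tool from outside, world axes, zero at the start; "wrist_torque": the same for the moment, N m; "opening": opening from 0.0 (shut) to 1.0 (fully open); "gripper_force": force on a finger pad.
Only numpy, scipy, OpenCV 4.12 (cv2) and the standard library are available. Lean on these libraries where they do the work, as an engineer would, in place of code of your own. Each camera call takes 0.05 s, during which the arm holds its last target. There are 200 camera calls.

## Working session

There is one attempt and no reset: what is moved stays moved. The work goes in short steps, Python scripts to look and compute and a tool call to move; the robot and the scene stay as the last step left them, time stands still between calls to the robot, and variables do not carry over. Pictures are saved under pics/ and viewed, at most 19 in all, crops included, and the job is handed in when it is done.

Besides the shell and the picture viewer there is one more tool, called after ">>>" as name(argument=value, ...) on one line, values as JSON. apply_moves: Moves the arm, as the interface text tells. Shifts and turns lie within -1 to 1; 1 stands for 40 mm of shift or 4 degrees of turn. Its arguments: {"type":"object","properties":{"series":{"type":"array"},"force":{"type":"number"}},"required":["series"]}

```bash
mkdir -p pics; ls; python3 - <<'E'
from bench import ctrl
import cv2
for n in ("scene","side"):
    c=ctrl.read_camera(n); cv2.imwrite(f"pics/{n}0.png",c["frame"][:,:,::-1]); print(n,c["intrinsics"].round(1).tolist(),c["extrinsics"].round(3).tolist())
s=ctrl.sense(); print(s)
E
```

```text
pics
scene [[451.8, 0.0, 319.6], [0.0, 451.8, 201.8], [0.0, 0.0, 1.0]] [[-0.827, 0.562, 0.007, 0.383], [0.468, 0.695, -0.545, -0.147], [-0.311, -0.448, -0.838, 1.733], [0.0, 0.0, 0.0, 1.0]]
side [[501.1, 0.0, 317.7], [0.0, 501.1, 202.0], [0.0, 0.0, 1.0]] [[-0.706, -0.708, -0.021, 0.369], [-0.408, 0.431, -0.805, 0.31], [0.579, -0.56, -0.593, 1.686], [0.0, 0.0, 0.0, 1.0]]
{'t': 0.1, 'joints': array([-1.12989519,  0.32173154, -0.07009417,  1.4515315 ,  0.02258516,
        1.3708002 , -0.05688551]), 'dq': array([ 1.59185981e-04, -3.53527864e-03, -5.87318936e-05, -8.54491786e-04,
       -3.58440907e-04, -1.49005342e-03, -3.76907561e-04]), 'joint_efforts': array([-4.11829069e-04, -4.92571056e+01, -4.05952670e-01, -3.13400781e+01,
       -6.40306086e-02,  3.95368994e-02,  6.81190750e-05]), 'tool_pos': array([0.26890709, 0.5912335 , 0.221593  ]), 'ee_rot': array([-3.13991059e+00,  7.49455557e-05,  2.71483945e+00]), 'ft_force': array([ 0.96173455,  0.26768636, -0.04701814]), 'wrist_torque': array([-0.06727111,  0.02159011, -0.01676838]), 'gripper_force': 0.0, 'opening': 0.9997637655445989}
```

View pics/scene0.png

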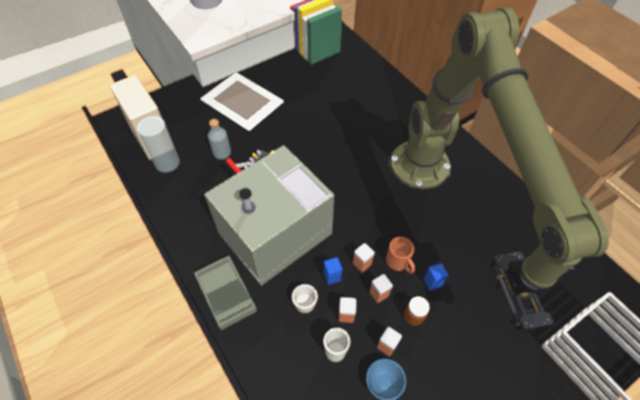

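View pics/side0.png

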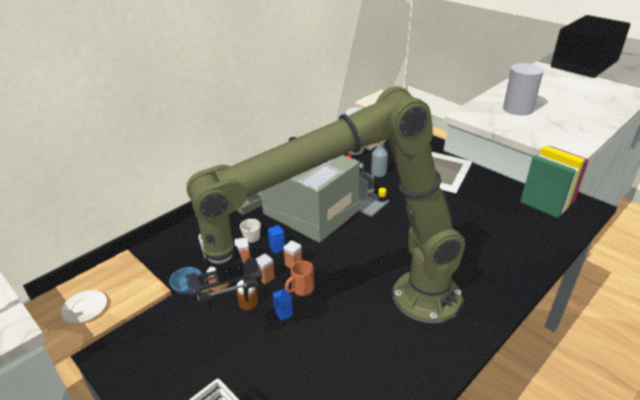

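The scene view shows four copper tins with light lids at about (364,255), (382,287), (348,308) and (390,340). The things I could mistake for them are the blue tins at (333,270) and (436,275), the round amber jar at (417,310), the cup at (304,298), the beaker at (336,345) and the mug at (400,252). The press lid has its slot at about (304,186). The side view shows the yellow button at about (382,192). I'll check the choice in one close crop.

```bash
cat > h.py <<'E'
import numpy as np, cv2
from scipy.spatial.transform import Rotation as Ro
from bench import ctrl
def cam(n):
    """frame, K, world->camera matrix"""
    if n=="wrist":
        s=ctrl.sense(); c=ctrl.read_camera(n); T=np.eye(4)
        T[:3,:3]=Ro.from_euler("xyz",s["ee_rot"]).as_matrix(); T[:3,3]=s["tool_pos"]
        E=np.linalg.inv(T@c["T_tool_cam"])
    else:
        c=ctrl.read_camera(n); E=c["extrinsics"]
    return c["frame"][:,:,::-1].copy(),c["intrinsics"],E
def ray(u,v,z,K,E):
    R,t=E[:3,:3],E[:3,3]; o=-R.T@t; d=R.T@np.linalg.solve(K,[u,v,1.]); return (o+d*(z-o[2])/d[2])
def proj(p,K,E):
    q=K@(E[:3,:3]@np.asarray(p,float)+E[:3,3]); return q[:2]/q[2]
E
python3 - <<'E'
from h import *
f,K,E=cam("scene")
print("cam at",(-E[:3,:3].T@E[:3,3]).round(3))
a=cv2.resize(f[230:370,280:460],None,fx=4,fy=4,interpolation=cv2.INTER_CUBIC); cv2.imwrite("pics/c1.png",a)
for n,(u,v) in dict(t1=(364,252),t2=(382,284),t3=(348,303),t4=(390,336),jar=(417,305),b1=(333,262),b2=(436,268)).items(): print(n,ray(u,v,.09,K,E).round(3))
for n,(u,v) in dict(a=(206,196),b=(283,149),c=(334,196),d=(258,245),slot=(304,186)).items(): print(n,ray(u,v,.24,K,E).round(3))
f,K,E=cam("side")
print("button",ray(382,192,.054,K,E).round(3)); print(ctrl.read_camera("wrist")["T_tool_cam"].round(3).tolist())
E
```

```text
cam at [0.925 0.664 1.37 ]
t1 [0.44  0.214 0.09 ]
t2 [0.46  0.331 0.09 ]
t3 [0.58  0.321 0.09 ]
t4 [0.539 0.467 0.09 ]
jar [0.415 0.44  0.09 ]
b1 [0.541 0.188 0.09 ]
b2 [0.288 0.383 0.09 ]
a [ 0.777 -0.148  0.24 ]
b [ 0.489 -0.174  0.24 ]
c [0.458 0.067 0.24 ]
d [0.73  0.083 0.24 ]
slot [ 0.512 -0.014  0.24 ]
button [ 0.442 -0.297  0.054]
[[0.001, -0.96, -0.28, 0.077], [1.0, 0.001, 0.001, -0.001], [-0.0, -0.28, 0.96, -0.163], [0.0, 0.0, 0.0, 1.0]]
```

View pics/c1.png

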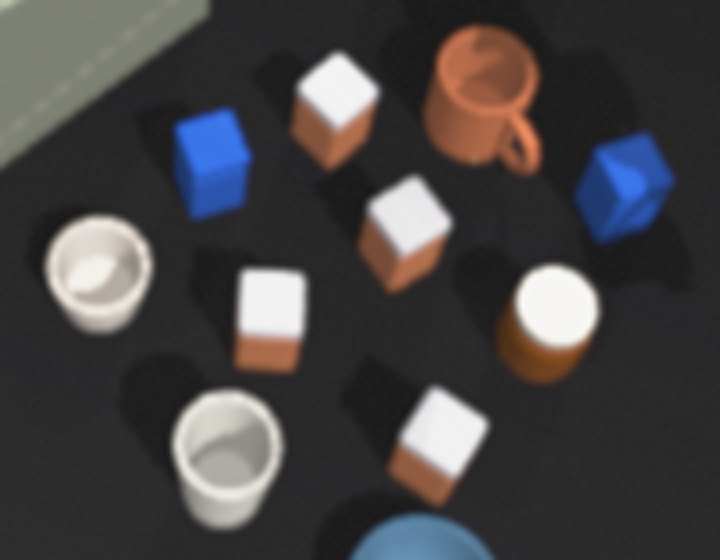

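The crop shows exactly four square, copper, light-lidded tins, at crop pixels (337,90), (408,215), (272,302) and (443,432). The jar at (555,305) is round and amber, and the blue decoys are clearly different. Next I'll measure tins and press with masks.

```bash
cat >> h.py <<'E'
def rects(n="scene",z=.09,lo=150,box=None):
    f,K,E=cam(n); g=cv2.resize(f,None,fx=4,fy=4,interpolation=cv2.INTER_CUBIC)
    m=((g.min(2)>lo)&(g.max(2).astype(int)-g.min(2)<40)).astype(np.uint8)
    out=[]
    for c in cv2.findContours(m,cv2.RETR_EXTERNAL,cv2.CHAIN_APPROX_NONE)[0]:
        if cv2.contourArea(c)<800: continue
        P=np.array([ray((u+.5)/4-.5,(v+.5)/4-.5,z,K,E)[:2] for u,v in c[:,0]],np.float32)
        (x,y),(w,h),a=cv2.minAreaRect(P*1000)
        if 35<w<75 and 35<h<75: out.append((round(x,1),round(y,1),round(w),round(h),round((a+45)%90-45,1),round(cv2.contourArea(P*1000)/w/h,2)))
    return out,(f,K,E)
E
python3 - <<'E'
from h import *
for lo in(130,170):
    print(lo); [print(r) for r in rects(lo=lo)[0]]
f,K,E=cam("scene")
# lid (sage) outline
g=f[:,:,:].astype(int); hsv=cv2.cvtColor(f,cv2.COLOR_BGR2HSV); print(hsv[215,270],hsv[230,310],hsv[250,240],hsv[186,304])
cv2.imwrite("pics/c2.png",cv2.resize(f[130:260,195:345],None,fx=5,fy=4.6,interpolation=cv2.INTER_CUBIC))
f,K,E=cam("side"); cv2.imwrite("pics/c3.png",cv2.resize(f[130:250,250:410],None,fx=5,fy=5,interpolation=cv2.INTER_CUBIC))
E
```

```text
130
(540.5, 471.3, 51, 48, 20.3, 0.94)
(585.7, 326.4, 52, 49, -38.2, 0.93)
(413.4, 445.6, 63, 59, -41.7, 0.78)
(458.8, 329.3, 51, 50, -2.6, 0.92)
(439.4, 214.6, 52, 52, 6.5, 0.93)
(598.2, -478.8, 65, 63, 29.4, 0.78)
170
(540.1, 471.4, 48, 46, 20.0, 0.95)
(585.8, 326.5, 50, 46, -38.3, 0.93)
(413.2, 445.3, 59, 58, 15.8, 0.78)
(458.5, 329.5, 48, 46, -2.5, 0.94)
(439.1, 214.8, 48, 50, 6.5, 0.94)
[ 40  29 185] [ 39  27 130] [33 24 94] [137   8 231]
```

View pics/c3.png

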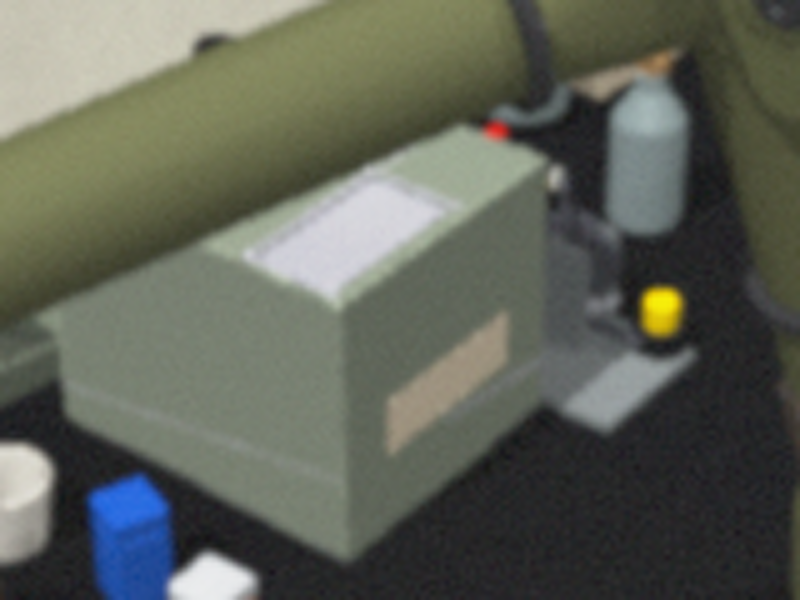

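The side crop shows the flap as the light patch at (350,235), the red handle end at (497,131), the yellow button at (662,310) and the carafe at (650,160), near the lever.

```bash
python3 - <<'E'
from h import *
f,K,E=cam("scene"); g=cv2.resize(f,None,fx=4,fy=4,interpolation=cv2.INTER_CUBIC)
h=cv2.cvtColor(g,cv2.COLOR_BGR2HSV)
def rep(name,m,z):
    for c in cv2.findContours(m.astype(np.uint8),cv2.RETR_EXTERNAL,cv2.CHAIN_APPROX_NONE)[0]:
        if cv2.contourArea(c)<150: continue
        P=np.array([ray((u+.5)/4-.5,(v+.5)/4-.5,z,K,E)[:2] for u,v in c[:,0]],np.float32)*1000
        M=cv2.moments(c); print(name,np.round(cv2.minAreaRect(P)[0],1),np.round(cv2.minAreaRect(P)[1]),round(cv2.minAreaRect(P)[2],1),"px",round(M['m10']/M['m00']/4),round(M['m01']/M['m00']/4))
roi=np.zeros(g.shape[:2],bool); roi[4*150:4*225,4*250:4*345]=1
rep("slot",(h[...,1]<18)&(h[...,2]>190)&roi,.24)
roi[:]=0; roi[4*130:4*260,4*195:4*345]=1
rep("lid",(h[...,2]>150)&(h[...,0]<90)&roi|((h[...,1]<18)&(h[...,2]>190)&roi),.24)
rep("red",((h[...,0]<6)|(h[...,0]>174))&(h[...,1]>180)&(h[...,2]>120)&roi,.1475)
rep("white-ish yellow",(abs(h[...,0].astype(int)-28)<5)&(h[...,1]>150)&(h[...,2]>120)&roi,.054)
print("carafe cork", ray(214,123,.17,K,E))
E
```

```text
slot [518.5 -34.2] [ 94. 201.] 5.8 px 302 188
lid [ 578.1 -202.7] [11. 24.] 6.5 px 255 156
lid [620.2 -81.7] [302. 324.] 5.3 px 268 197
red [ 633.  -279.3] [20. 71.] 5.5 px 233 165
carafe cork [ 0.60345144 -0.46521502  0.17      ]
```

View pics/c2.png

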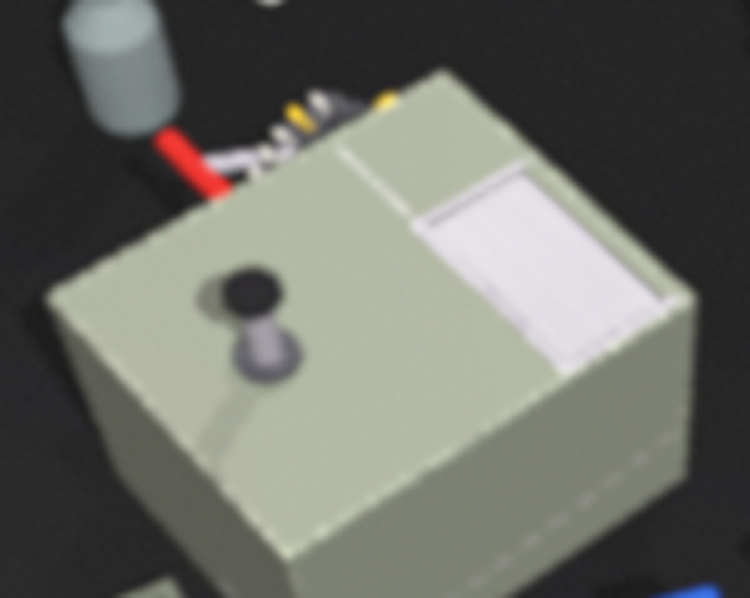

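The lid crop shows lid corners at crop (48,297), (444,70), (695,297) and (290,558). The flap corners are at (415,224), (520,165), (675,298) and (565,374), and the red handle is behind the casing at (190,165).

```bash
python3 - <<'E'
from h import *
f,K,E=cam("scene")
L=[(48,297),(444,70),(695,297),(290,558)]; S=[(415,224),(520,165),(675,298),(565,374)]
for n,Q in(("lid",L),("slot",S)):
    P=np.array([ray(u/5+195-.4,v/4.6+130-.4,.24,K,E)[:2]*1000 for u,v in Q]); print(n,P.round().tolist(),P.mean(0).round(1))
    e=[P[1]-P[0],P[2]-P[1],P[3]-P[2],P[0]-P[3]]; print([(round(np.hypot(*x)),round(np.degrees(np.arctan2(x[1],x[0]))%90,1)) for x in e])
E
```

```text
lid [[778.0, -157.0], [479.0, -188.0], [455.0, 61.0], [752.0, 91.0]] [615.9 -48.4]
[(301, np.float64(6.0)), (250, np.float64(5.5)), (298, np.float64(5.8)), (249, np.float64(6.1))]
slot [[564.0, -84.0], [483.0, -90.0], [465.0, 55.0], [553.0, 67.0]] [516.4 -13.1]
[(81, np.float64(4.1)), (146, np.float64(7.2)), (88, np.float64(7.8)), (151, np.float64(4.4))]
```

Press yaw is 5.8° and the slot is at (0.515, -0.013). I'll start with the outermost tin, at (0.540, 0.471, 20°).

>>> apply_moves(series=[1,0.62,-0.27,0,1,1,0.62,-0.27,0,1,1,0.62,-0.27,0,1,1,0.62,-0.27,0,1,1,0.62,-0.27,0,1], force=15)

```text
t: 0.97
tool_pos: [0.3942, 0.5371, 0.2227]
ee_rot: [3.141, 0.0, 3.068]
ft_force: [0.2, 0.4, 0.3]
opening: 0.999
gripper_force: 0.0
```

>>> apply_moves(series=[1,0.62,-0.27,0,1,1,0.62,-0.27,0,1,1,0.62,-0.27,0,1,1,0.62,-0.27,0,1,1,0.62,-0.27,0,1])

```text
t: 1.38
tool_pos: [0.5183, 0.483, 0.2227]
ee_rot: [3.141, 0.0, -2.867]
ft_force: [0.6, 0.8, 0.1]
opening: 0.998
gripper_force: 0.0
```

>>> apply_moves(series=[1,0.57,-0.3,0,1,1,0,0,0,0.1,1,0,0,0,0])

```text
t: 1.63
tool_pos: [0.5421, 0.4696, 0.2221]
ee_rot: [-3.141, -0.0, -2.798]
ft_force: [-0.4, -0.5, 0.1]
opening: 1.0
gripper_force: 0.0
```

```bash
python3 - <<'E'
from h import *
r,(f,K,E)=rects("wrist"); [print(x) for x in r]
cv2.imwrite("pics/w1.png",f)
print("scene"); [print(x) for x in rects()[0]]
E
```

```text
(537.0, 467.1, 45, 45, 20.3, 0.98)
(580.9, 324.4, 45, 50, -37.7, 0.88)
(414.1, 442.7, 48, 55, 19.7, 0.82)
(455.9, 327.2, 49, 45, -2.4, 0.95)
scene
(540.4, 471.1, 49, 48, 20.2, 0.95)
(586.3, 326.4, 51, 47, -37.0, 0.88)
(439.3, 214.8, 50, 51, 6.5, 0.92)
(598.3, -476.7, 48, 50, -6.3, 0.76)
```

View pics/w1.png

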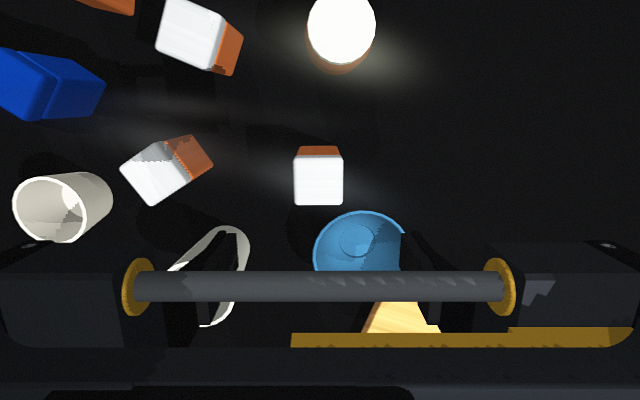

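The wrist view shows the tin at (318,176), free on both sides. The bowl is at (360,245) and the beaker at (215,270), so I'll check their clearances.

```bash
python3 - <<'E'
from h import *
f,K,E=cam("scene")
for n,(u,v,z) in dict(beaker=(336,343,.11),cup=(304.5,297,.06),bowl=(386,379,.05),mug=(401,250,.09),jar=(418,306,.085),b1=(333,264,.09)).items(): print(n,ray(u,v,z,K,E).round(3))
E
```

```text
beaker [0.681 0.401 0.11 ]
cup [0.671 0.224 0.06 ]
bowl [0.612 0.548 0.05 ]
mug [0.338 0.274 0.09 ]
jar [0.413 0.443 0.085]
b1 [0.545 0.193 0.09 ]
```

>>> apply_moves(series=[1,-0.12,-0.06,-1,0,1,0,0,-1,0,1,0,0,-1,0,1,0,0,-1,0,1,0,0,0,0])

```text
t: 2.2
tool_pos: [0.5285, 0.4662, 0.0529]
ee_rot: [-3.136, -0.015, -2.791]
ft_force: [-1.3, -1.1, -1.3]
opening: 1.003
gripper_force: 0.0
```

>>> apply_moves(series=[0.4,0,0,0,0,0.3,0,0,0,0,0.3,0,0,0,0,0.3,0,0,0,0,0.3,0,0,0,0], force=20)

```text
t: 2.62
tool_pos: [0.5362, 0.4704, 0.0654]
ee_rot: [3.14, 0.004, -2.793]
ft_force: [0.2, 0.4, -0.4]
opening: 0.709
gripper_force: 0.0
```

>>> apply_moves(series=[0.3,0,0,0,0,0.3,0,0,0,0,0.3,0,0,0,0,0.3,0,0,0,0,0.3,0,0,0,0], force=20)

```text
t: 3.03
tool_pos: [0.5356, 0.4693, 0.0633]
ee_rot: [3.142, 0.001, -2.794]
ft_force: [-0.0, -1.4, 3.2]
opening: 0.531
gripper_force: 19.7
```

>>> apply_moves(series=[0.3,0,0,0.6,0,0.3,0,0,1,0,0.3,0,0,1,0,0.3,0,-0.9,1,0,0.3,0,-0.9,1,0])

```text
t: 3.45
tool_pos: [0.5335, 0.4153, 0.2294]
ee_rot: [3.14, -0.001, -2.789]
ft_force: [0.4, 0.5, -1.3]
opening: 0.532
gripper_force: 19.8
```

>>> apply_moves(series=[0.3,-0.05,-0.9,1,0,0.3,-0.05,-0.9,1,0,0.3,-0.05,-0.9,0.3,-0.8,0.3,-0.05,-0.9,0,-0.8,0.3,-0.05,-0.9,0,-0.7])

```text
t: 3.87
tool_pos: [0.5259, 0.2487, 0.3033]
ee_rot: [3.141, 0.002, -2.956]
ft_force: [-0.2, -0.6, -1.5]
opening: 0.531
gripper_force: 19.8
```

>>> apply_moves(series=[0.3,0,-0.9,0,-0.6,0.3,0,-0.9,0,-0.6,0.3,0,-0.9,0,0,0.3,0,-0.9,0,0,0.3,0,-0.9,0,0])

```text
t: 4.28
tool_pos: [0.5253, 0.0715, 0.3023]
ee_rot: [3.135, 0.0, -3.036]
ft_force: [-0.5, 12.5, 4.1]
opening: 0.572
gripper_force: 21.1
```

>>> apply_moves(series=[0.3,0,-0.7,0,0,0.3,0,-0.5,0,0,0.3,0,0,0,0,0.3,0,0,0,0,0.3,0,0,0,0])

```text
t: 4.7
tool_pos: [0.5258, 0.0229, 0.3021]
ee_rot: [3.141, -0.0, -3.037]
ft_force: [0.1, 0.6, 0.0]
opening: 0.31
gripper_force: 0.0
```

The tin caught the press's edge because the combined steps were clipped to 41.7 mm a row. I'll raise the arm and look.

>>> apply_moves(series=[1,0,0,1,0,1,0,0,1,0,1,0,0,0,0])

```text
t: 4.95
tool_pos: [0.5282, 0.0239, 0.3897]
ee_rot: [3.141, 0.011, -3.035]
ft_force: [0.3, 0.8, 0.4]
opening: 0.462
gripper_force: 0.0
```

```bash
python3 - <<'E'
from h import *
r,(f,K,E)=rects(); [print(x) for x in r]; cv2.imwrite("pics/s2.png",f)
E
```

```text
(586.3, 326.7, 50, 47, -37.0, 0.94)
(413.2, 445.4, 61, 59, 9.0, 0.78)
(458.5, 329.6, 50, 49, -2.4, 0.93)
(439.6, 214.8, 49, 51, 6.5, 0.93)
(599.0, -476.6, 48, 49, -10.6, 0.77)
```

View pics/s2.png

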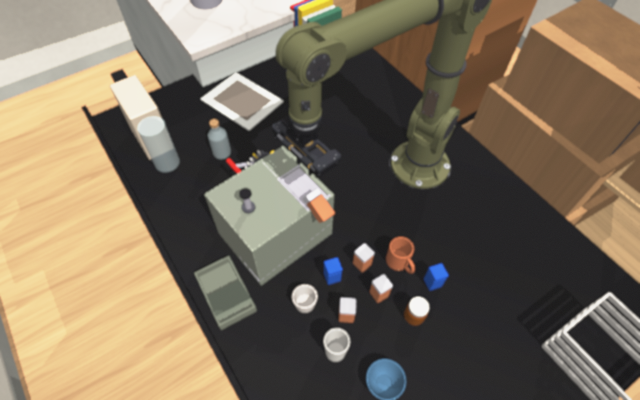

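The tin now lies on its side on the lid's left edge at (320,208), and everything else is undisturbed. I'll measure it by its copper mask.

```bash
cat >> h.py <<'E'
def copper(n="scene",z=.286,save=None,amin=60):
    f,K,E=cam(n); h=cv2.cvtColor(f,cv2.COLOR_BGR2HSV)
    m=((h[...,0]>4)&(h[...,0]<16)&(h[...,1]>100)&(h[...,2]>60)).astype(np.uint8)
    for c in cv2.findContours(m,cv2.RETR_EXTERNAL,cv2.CHAIN_APPROX_NONE)[0]:
        if cv2.contourArea(c)<amin: continue
        P=np.array([ray(u,v,z,K,E)[:2] for u,v in c[:,0]],np.float32)*1000
        x,w,a=cv2.minAreaRect(P); print(n,c[:,0].mean(0).round(),np.round(x),np.round(w),round(a,1))
    if save: cv2.imwrite(save,f)
    return f
E
python3 - <<'E'
from h import *
a=copper("scene"); b=copper("wrist")
A=cv2.resize(a[165:245,270:370],(640,512),interpolation=cv2.INTER_CUBIC)
cv2.imwrite("pics/c4.png",A); cv2.imwrite("pics/w2.png",b)
E
```

```text
scene [346. 318.] [661. 403.] [20. 40.] 51.0
scene [414. 317.] [520. 494.] [41. 54.] 27.2
scene [ 14. 349.] [1351.   15.] [285.  11.] 89.7
scene [379. 294.] [556. 400.] [41. 53.] 40.0
scene [362. 263.] [538. 310.] [45. 53.] 52.5
scene [401. 255.] [436. 341.] [109.  76.] 51.2
scene [323. 214.] [535. 124.] [76. 57.] 85.8
scene [152. 236.] [ 915. -126.] [ 109. 1087.] 0.0
scene [412.  52.] [-108. -300.] [401. 207.] 40.3
scene [560.  97.] [-417.  117.] [1135.  590.] 34.7
scene [356.   4.] [-125. -588.] [105. 191.] 56.4
wrist [492. 204.] [516. 170.] [40. 27.] 61.8
wrist [407. 171.] [497.  93.] [54. 36.] 49.0
wrist [509. 123.] [452. 163.] [21. 24.] 89.1
wrist [436. 104.] [445. 104.] [24. 13.] 6.7
wrist [600. 101.] [429. 226.] [33. 42.] 5.6
wrist [517.  28.] [385. 150.] [39. 71.] 17.8
```

View pics/w2.png

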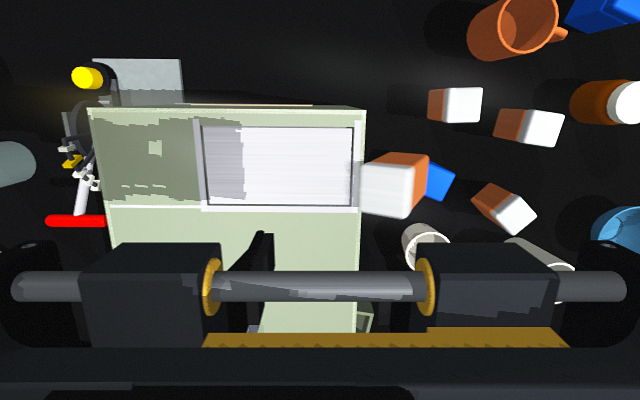

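The wrist view shows the tin at the press's left edge, around (395,185), above the blue tin. It may still be moving, so I'll let it settle and look again from the other two cameras.

>>> apply_moves(series=[1,0,0,0,0,1,0,0,0,0,1,0,0,0,0])

```text
t: 5.35
tool_pos: [0.5256, 0.0222, 0.3811]
ee_rot: [3.142, -0.002, -3.037]
ft_force: [-0.9, 0.4, -0.3]
opening: 0.821
gripper_force: 0.0
```

```bash
python3 - <<'E'
from h import *
a=cam("scene")[0];b=cam("side")[0]
cv2.imwrite("pics/c5.png",np.hstack([cv2.resize(a[165:285,285:385],(400,480),interpolation=cv2.INTER_CUBIC),cv2.resize(b[150:270,230:330],(400,480),interpolation=cv2.INTER_CUBIC)]))
E
```

```text
(no output)
```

View pics/c5.png

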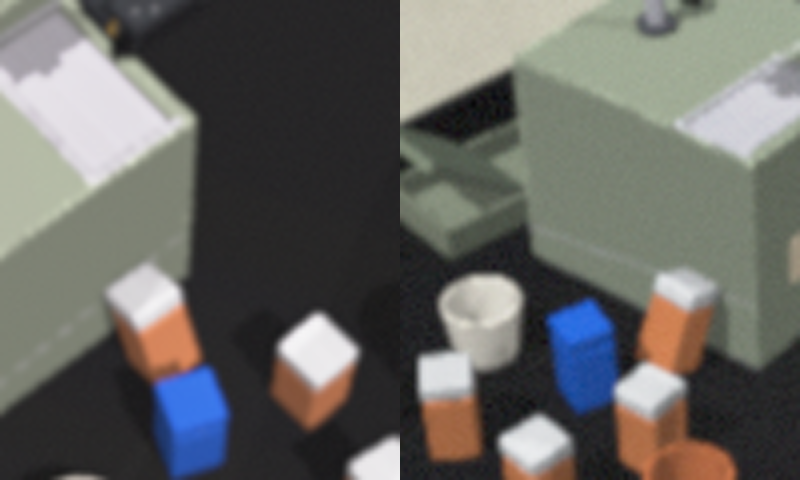

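It fell and now stands between the press and the blue tin, at crop (150,325) on the left and (680,320) on the right. It may be leaning slightly. I'll move over the next tin, then measure both.

>>> apply_moves(series=[1,-0.45,0.9,0,0,1,-0.45,0.9,0,0,1,-0.45,0.9,0,0,1,-0.45,0.9,0,0,1,-0.45,0.9,0,0])

```text
t: 5.87
tool_pos: [0.4348, 0.2032, 0.3823]
ee_rot: [3.141, 0.0, -3.038]
ft_force: [0.8, 0.4, 0.2]
opening: 0.997
gripper_force: 0.0
```

>>> apply_moves(series=[1,0,0.2,-1,0.1,1,0,0,-1,0,1,0,0,-1,0,1,0,0,-1,0,1,0,0,0,0])

```text
t: 6.28
tool_pos: [0.4309, 0.2072, 0.214]
ee_rot: [-3.136, -0.014, -3.031]
ft_force: [-1.9, -1.2, -0.4]
opening: 1.001
gripper_force: 0.0
```

>>> apply_moves(series=[1,0,0,0,0,1,0,0,0,0,1,0,0,0,0])

```text
t: 6.53
tool_pos: [0.4379, 0.2107, 0.2258]
ee_rot: [3.139, 0.005, -3.031]
ft_force: [0.2, 0.4, -0.1]
opening: 0.998
gripper_force: 0.0
```

```bash
python3 - <<'E'
from h import *
r,(f,K,E)=rects("wrist"); [print(x) for x in r]; cv2.imwrite("pics/w3.png",f)
print("scene"); [print(x) for x in rects("scene")[0]]; print(ctrl.sense()["tool_pos"],ctrl.sense()["ee_rot"])
E
```

```text
(597.5, 205.5, 36, 61, 32.2, 0.56)
(570.3, 322.1, 39, 70, 6.3, 0.65)
(453.8, 321.9, 50, 48, -2.2, 0.94)
(435.5, 209.4, 48, 47, 7.6, 0.96)
(407.2, 433.1, 65, 56, -10.9, 0.79)
scene
(586.3, 326.7, 51, 47, -37.4, 0.94)
(413.4, 445.3, 61, 59, 15.2, 0.78)
(458.5, 329.6, 50, 49, -2.5, 0.93)
(439.7, 214.9, 49, 51, 6.5, 0.93)
(520.7, 126.2, 50, 53, 5.1, 0.92)
(598.5, -476.6, 48, 50, -6.7, 0.77)
[0.43756859 0.21059606 0.2252353 ] [ 3.1396682   0.00446779 -3.03103661]
```

View pics/w3.png

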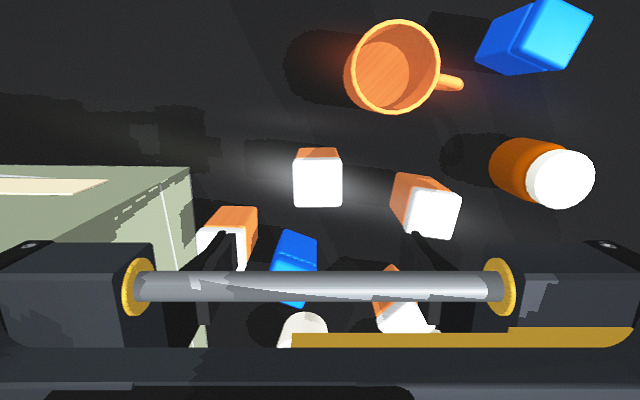

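The displaced tin stands upright again at about (0.518, 0.122). The target tin is centred under the tool at (318,180), so I'll grasp it.

>>> apply_moves(series=[1,-0.02,0,-1,0,1,0,0,-1,0,1,0,0,-1,0,0.6,0,0,-1,0,0.4,0,0,0,0])

```text
t: 7.05
tool_pos: [0.4308, 0.2075, 0.0568]
ee_rot: [-3.137, -0.01, -3.031]
ft_force: [-0.8, -0.9, 0.1]
opening: 0.919
gripper_force: 0.0
```

>>> apply_moves(series=[0.3,0,0,0,0,0.3,0,0,0,0,0.3,0,0,0,0,0.3,0,0,0,0,0.3,0,0,0,0])

```text
t: 7.47
tool_pos: [0.4366, 0.2106, 0.0645]
ee_rot: [3.14, 0.004, -3.031]
ft_force: [-0.3, 0.5, 0.1]
opening: 0.556
gripper_force: 0.0
```

>>> apply_moves(series=[0.3,0,0,0,0,0.3,0,0,0,0,0.3,0,0,0.5,0,0.3,0,0,1,0,0.3,0,0,1,0])

```text
t: 7.88
tool_pos: [0.4336, 0.209, 0.1623]
ee_rot: [-3.14, -0.004, -3.031]
ft_force: [2.0, 0.4, -0.4]
opening: 0.528
gripper_force: 19.9
```

>>> apply_moves(series=[0.3,0,0,1,0,0.3,0,0,1,0,0.3,0,0,1,0,0.3,0,0,1,0,0.3,0,0,0.6,0])

```text
t: 8.3
tool_pos: [0.4358, 0.2102, 0.3513]
ee_rot: [3.139, 0.005, -3.031]
ft_force: [1.0, -0.1, -1.7]
opening: 0.528
gripper_force: 19.9
```

>>> apply_moves(series=[0.3,0.36,-0.93,0,0,0.3,0.36,-0.93,0,0,0.3,0.36,-0.93,0,0,0.3,0.36,-0.93,0,0,0.3,0.36,-0.93,0,0])

```text
t: 8.72
tool_pos: [0.5072, 0.022, 0.3466]
ee_rot: [3.141, 0.0, -3.03]
ft_force: [1.0, 0.3, -1.5]
opening: 0.526
gripper_force: 19.9
```

>>> apply_moves(series=[0.3,0.36,-0.93,0,-0.1,0.3,0,0,0,0,0.3,0,0,0,0,0.3,0,0,0,0,0.3,0,0,0,0])

```text
t: 9.13
tool_pos: [0.5213, -0.0117, 0.3463]
ee_rot: [3.141, -0.0, -3.035]
ft_force: [0.1, 0.4, -1.7]
opening: 0.527
gripper_force: 19.9
```

>>> apply_moves(series=[0.3,0,0,-0.8,0,0.3,0,0,-0.3,0,0.3,0,0,-0.3,0,0.3,0,0,-0.3,0,0.3,0,0,-0.3,0])

```text
t: 9.55
tool_pos: [0.5227, -0.0127, 0.2666]
ee_rot: [3.142, 0.003, -3.037]
ft_force: [2.6, -0.2, 0.9]
opening: 0.527
gripper_force: 20.0
```

>>> apply_moves(series=[0.3,0,0,-0.3,0,0.3,0,0,-0.3,0,0.3,0,0,-0.3,0,0.3,0,0,-0.3,0,0.3,0,0,-0.3,0])

```text
t: 9.97
tool_pos: [0.5213, -0.0134, 0.2048]
ee_rot: [3.142, -0.001, -3.038]
ft_force: [1.5, -0.5, -0.2]
opening: 0.526
gripper_force: 20.0
```

>>> apply_moves(series=[0.8,0,0,0,0,0.8,0,0,0,0,0.8,0,0,0,0,0.8,0,0,0,0,0.8,0,0,0,0])

```text
t: 10.38
tool_pos: [0.5226, -0.0134, 0.2077]
ee_rot: [-3.142, 0.003, -3.038]
ft_force: [1.4, -0.6, 1.2]
opening: 0.777
gripper_force: 1.0
```

>>> apply_moves(series=[0.8,0,0,0.5,0,0.8,0,0,1,0,0.8,0,0,1,0,0.8,0,0,0.4,0,0.8,0,0,0,0])

```text
t: 10.8
tool_pos: [0.5234, -0.0135, 0.3278]
ee_rot: [3.141, 0.008, -3.038]
ft_force: [-0.5, -1.0, 0.2]
opening: 0.8
gripper_force: 0.0
```

```bash
python3 - <<'E'
from h import *
a=cam("scene")[0];b=cam("side")[0]
cv2.imwrite("pics/c6.png",np.hstack([cv2.resize(a[120:270,240:390],(400,400),interpolation=cv2.INTER_CUBIC),cv2.resize(b[130:280,230:380],(400,400),interpolation=cv2.INTER_CUBIC)]))
[print(x) for x in rects("scene")[0]]
E
```

```text
(586.3, 326.7, 50, 47, -37.0, 0.94)
(413.2, 445.4, 61, 59, 9.0, 0.78)
(458.5, 329.6, 50, 49, -2.4, 0.93)
(520.8, 126.2, 50, 53, 5.1, 0.92)
(599.2, -477.1, 49, 48, 2.1, 0.77)
```

View pics/c6.png

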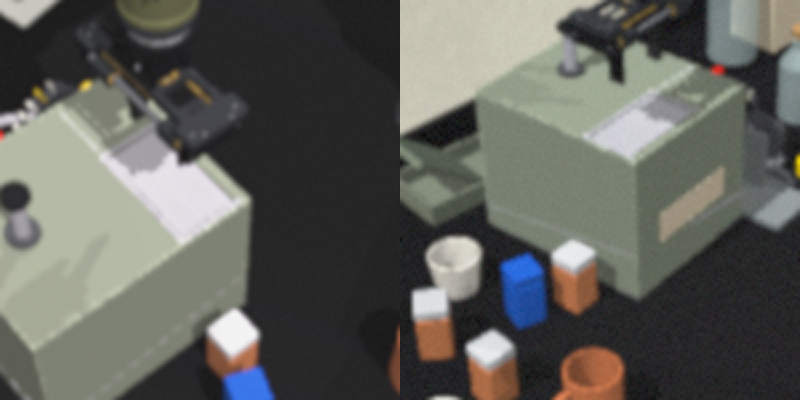

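The first tin is in and the flap is shut, seen at (170,170) on the left and (645,125) on the right. Next is the tin at (0.455, 0.326).

>>> apply_moves(series=[1,-0.19,0.94,0,-0.4,1,-0.19,0.94,0,-0.4,1,-0.19,0.94,0,-0.4,1,-0.19,0.94,0,-0.4,1,-0.19,0.94,0,-0.4])

```text
t: 11.37
tool_pos: [0.4819, 0.1759, 0.3204]
ee_rot: [-3.14, -0.003, 3.104]
ft_force: [1.4, -0.3, 0.8]
opening: 0.984
gripper_force: 0.0
```

>>> apply_moves(series=[1,-0.19,0.94,0,0,1,-0.19,0.94,0,0,1,-0.19,0.94,0,0,1,-0.19,0.94,0,0,1,0,0,-0.5,0])

```text
t: 11.78
tool_pos: [0.4491, 0.3349, 0.303]
ee_rot: [3.135, -0.001, 3.118]
ft_force: [-0.4, 0.5, 0.3]
opening: 1.0
gripper_force: 0.0
```

>>> apply_moves(series=[1,0,0,-1,0,1,0,0,-1,0,1,0,0,0,0,1,0,0,0,0,1,0,0,0,0])

```text
t: 12.2
tool_pos: [0.4537, 0.3253, 0.2237]
ee_rot: [3.141, 0.001, 3.105]
ft_force: [0.9, 0.7, 0.3]
opening: 1.0
gripper_force: 0.0
```

```bash
python3 - <<'E'
from h import *
print(ctrl.sense()["tool_pos"],ctrl.sense()["ee_rot"])
for n in("wrist","scene"): print(n); [print(x) for x in rects(n)[0]]
E
```

```text
[0.45370896 0.32525155 0.22371533] [3.14085326e+00 7.14401278e-04 3.10544878e+00]
wrist
(604.4, 231.7, 69, 51, -1.8, 0.71)
(454.5, 324.5, 47, 48, -2.1, 0.97)
(408.7, 437.8, 56, 59, 4.1, 0.78)
scene
(586.3, 326.7, 51, 47, -37.2, 0.94)
(413.4, 445.3, 61, 59, 15.2, 0.78)
(458.5, 329.6, 50, 49, -2.4, 0.92)
(520.9, 126.2, 50, 53, 4.7, 0.92)
(598.2, -477.0, 48, 49, -6.7, 0.77)
```

>>> apply_moves(series=[1,0,0,-1,0,1,0,0,-1,0,1,0,0,-1,0,0.6,0,0,-1,0,0.4,0,0,0,0])

```text
t: 12.72
tool_pos: [0.4497, 0.3222, 0.0569]
ee_rot: [-3.135, -0.008, 3.106]
ft_force: [-1.5, -1.4, -1.8]
opening: 0.921
gripper_force: 0.0
```

>>> apply_moves(series=[0.3,0,0,0,0,0.3,0,0,0,0,0.3,0,0,0,0,0.3,0,0,0,0,0.3,0,0,0,0])

```text
t: 13.13
tool_pos: [0.4546, 0.326, 0.0648]
ee_rot: [3.139, 0.003, 3.106]
ft_force: [-0.7, -0.5, -0.3]
opening: 0.555
gripper_force: 0.7
```

>>> apply_moves(series=[0.3,0,0,0,0,0.3,0,0,0,0,0.3,0,0,0.5,0,0.3,0,0,1,0,0.3,0,0,1,0])

```text
t: 13.55
tool_pos: [0.4517, 0.324, 0.162]
ee_rot: [-3.139, -0.004, 3.106]
ft_force: [0.9, 0.6, -1.3]
opening: 0.528
gripper_force: 19.9
```

>>> apply_moves(series=[0.3,0,0,1,0,0.3,0,0,1,0,0.3,0,0,1,0,0.3,0,0,1,0,0.3,0,0,0.6,0])

```text
t: 13.97
tool_pos: [0.4537, 0.3255, 0.3515]
ee_rot: [3.138, 0.004, 3.106]
ft_force: [1.5, 0.8, -0.3]
opening: 0.528
gripper_force: 19.9
```

>>> apply_moves(series=[0.3,0.19,-0.94,0,0.4,0.3,0.19,-0.94,0,0.4,0.3,0.19,-0.94,0,0.4,0.3,0.19,-0.94,0,0.4,0.3,0.19,-0.94,0,0.4])

```text
t: 14.38
tool_pos: [0.491, 0.1352, 0.3465]
ee_rot: [3.141, 0.0, -3.036]
ft_force: [0.3, 0.5, -0.8]
opening: 0.532
gripper_force: 19.9
```

>>> apply_moves(series=[0.3,0.19,-0.94,0,0,0.3,0.19,-0.94,0,0,0.3,0.19,-0.94,0,0,0.3,0.19,-0.94,0,0,0.3,0,0,0,0])

```text
t: 14.8
tool_pos: [0.5218, -0.0238, 0.3465]
ee_rot: [-3.137, 0.0, -3.051]
ft_force: [-0.8, -1.7, -2.3]
opening: 0.528
gripper_force: 19.9
```

>>> apply_moves(series=[0.3,0,0,0,0,0.3,0,0,0,0,0.3,0,0,0,0])

```text
t: 15.05
tool_pos: [0.5214, -0.0117, 0.3463]
ee_rot: [3.141, -0.0, -3.035]
ft_force: [0.9, -0.3, -1.7]
opening: 0.526
gripper_force: 19.9
```

>>> apply_moves(series=[0.3,0,0,-0.8,0,0.3,0,0,-0.3,0,0.3,0,0,-0.3,0,0.3,0,0,-0.3,0,0.3,0,0,-0.3,0])

```text
t: 15.47
tool_pos: [0.5226, -0.0127, 0.2665]
ee_rot: [3.142, 0.003, -3.037]
ft_force: [1.4, 0.0, 0.7]
opening: 0.529
gripper_force: 20.0
```

>>> apply_moves(series=[0.3,0,0,-0.3,0,0.3,0,0,-0.3,0,0.3,0,0,-0.3,0,0.3,0,0,-0.3,0,0.3,0,0,-0.3,0])

```text
t: 15.88
tool_pos: [0.5213, -0.0134, 0.2049]
ee_rot: [3.142, -0.001, -3.038]
ft_force: [1.7, -0.8, -1.3]
opening: 0.527
gripper_force: 20.0
```

>>> apply_moves(series=[0.8,0,0,0,0,0.8,0,0,0,0,0.8,0,0,0,0,0.8,0,0,0,0,0.8,0,0,0,0])

```text
t: 16.3
tool_pos: [0.5226, -0.0134, 0.2077]
ee_rot: [-3.142, 0.003, -3.038]
ft_force: [1.6, -0.2, 2.1]
opening: 0.774
gripper_force: 1.0
```

>>> apply_moves(series=[0.8,0,0,0.5,0,0.8,0,0,1,0,0.8,0,0,1,0,0.8,0,0,0.4,0,0.8,0,0,0,0])

```text
t: 16.72
tool_pos: [0.5235, -0.0134, 0.3279]
ee_rot: [3.141, 0.008, -3.038]
ft_force: [-0.4, -0.1, -0.6]
opening: 0.8
gripper_force: 0.0
```

```bash
python3 - <<'E'
from h import *
[print(x) for x in rects("scene")[0]]; copper("scene",.24); print(ctrl.sense()["tool_pos"])
E
```

```text
(586.3, 326.6, 50, 47, -37.1, 0.94)
(413.4, 445.3, 61, 59, 15.2, 0.78)
(520.7, 126.2, 50, 53, 5.1, 0.92)
(598.9, -476.7, 48, 50, -5.5, 0.76)
scene [346. 318.] [649. 391.] [21. 41.] 53.4
scene [414. 317.] [503. 487.] [43. 57.] 27.2
scene [ 14. 349.] [1370.  -12.] [297.  11.] 89.5
scene [326. 254.] [587. 214.] [37. 53.] 54.7
scene [401. 255.] [416. 327.] [114.  79.] 51.2
scene [152. 236.] [ 915. -159.] [1133.  114.] 90.0
scene [414.  52.] [-161. -337.] [425. 201.] 40.0
scene [560.  96.] [-474.   94.] [1184.  614.] 34.7
scene [361.   6.] [-184. -673.] [257. 147.] 4.2
[ 0.52153037 -0.01334658  0.32281968]
```

>>> apply_moves(series=[1,0.17,0.93,0,-1,1,0.17,0.93,0,-1,1,0.17,0.93,0,-1,1,0.17,0.93,0,-1,1,0.17,0.93,0,-1])

```text
t: 17.23
tool_pos: [0.5546, 0.174, 0.3202]
ee_rot: [-3.14, -0.003, 2.893]
ft_force: [1.0, -0.2, -0.8]
opening: 0.99
gripper_force: 0.0
```

>>> apply_moves(series=[1,0.17,0.93,0,-1,1,0.17,0.93,0,-1,1,0.17,0.93,0,-1,1,0.17,0.93,0,-1,1,0,0,-0.5,-1])

```text
t: 17.65
tool_pos: [0.581, 0.3322, 0.3017]
ee_rot: [3.137, -0.004, 2.555]
ft_force: [-1.2, 1.8, 0.4]
opening: 1.004
gripper_force: 0.0
```

>>> apply_moves(series=[1,0,0,-1,-0.85,1,0,0,-1,0,1,0,0,0,0,1,0,0,0,0,1,0,0,0,0])

```text
t: 18.07
tool_pos: [0.5833, 0.3215, 0.2238]
ee_rot: [3.141, 0.0, 2.488]
ft_force: [0.9, 0.3, 1.1]
opening: 1.002
gripper_force: 0.0
```

```bash
python3 - <<'E'
from h import *
print(ctrl.sense()["tool_pos"],ctrl.sense()["ee_rot"])
for n in("wrist","scene"): print(n); [print(x) for x in rects(n)[0]]
E
```

```text
[0.58326767 0.32154617 0.2237794 ] [3.14057675e+00 3.62191820e-04 2.48784997e+00]
wrist
(582.3, 323.0, 46, 47, -37.6, 0.97)
scene
(413.4, 445.3, 61, 59, 15.2, 0.78)
(519.6, 127.6, 46, 50, 7.6, 0.88)
(598.3, -476.7, 48, 50, -5.2, 0.77)
```

Aligned, so I'll grasp it.

>>> apply_moves(series=[1,0,0,-1,0,1,0,0,-1,0,1,0,0,-1,0,0.6,0,0,-1,0,0.4,0,0,0,0])

```text
t: 18.58
tool_pos: [0.5788, 0.3191, 0.056]
ee_rot: [-3.131, -0.004, 2.488]
ft_force: [-2.2, -0.4, -0.5]
opening: 0.92
gripper_force: 0.0
```

>>> apply_moves(series=[0.3,0,0,0,0,0.3,0,0,0,0,0.3,0,0,0,0,0.3,0,0,0,0,0.3,0,0,0,0])

```text
t: 19.0
tool_pos: [0.5843, 0.3223, 0.0652]
ee_rot: [3.137, 0.002, 2.488]
ft_force: [-0.1, -0.5, 0.2]
opening: 0.553
gripper_force: 0.0
```

>>> apply_moves(series=[0.3,0,0,0,0,0.3,0,0,0,0,0.3,0,0,0.5,0,0.3,0,0,1,0,0.3,0,0,1,0])

```text
t: 19.42
tool_pos: [0.5812, 0.3205, 0.1615]
ee_rot: [-3.137, -0.002, 2.488]
ft_force: [0.6, 0.3, -1.5]
opening: 0.526
gripper_force: 20.0
```

>>> apply_moves(series=[0.3,0,0,1,0,0.3,0,0,1,0,0.3,0,0,1,0,0.3,0,0,1,0,0.3,0,0,0.6,0.9])

```text
t: 19.83
tool_pos: [0.5833, 0.3217, 0.352]
ee_rot: [3.136, 0.003, 2.551]
ft_force: [0.4, -0.1, -0.7]
opening: 0.527
gripper_force: 20.0
```

>>> apply_moves(series=[0.3,-0.17,-0.93,0,1,0.3,-0.17,-0.93,0,1,0.3,-0.17,-0.93,0,1,0.3,-0.17,-0.93,0,1,0.3,-0.17,-0.93,0,1])

```text
t: 20.25
tool_pos: [0.548, 0.1337, 0.3464]
ee_rot: [3.141, -0.0, 2.903]
ft_force: [1.2, -0.6, -0.6]
opening: 0.526
gripper_force: 20.0
```

>>> apply_moves(series=[0.3,-0.17,-0.93,0,1,0.3,-0.17,-0.93,0,1,0.3,-0.17,-0.93,0,1,0.3,-0.17,-0.93,0,1,0.3,0,0,0,0.95])

```text
t: 20.67
tool_pos: [0.5199, -0.0238, 0.3474]
ee_rot: [-3.137, 0.0, -3.048]
ft_force: [0.6, -1.4, -0.0]
opening: 0.528
gripper_force: 20.0
```

>>> apply_moves(series=[0.3,0,0,0,0,0.3,0,0,0,0,0.3,0,0,0,0])

```text
t: 20.92
tool_pos: [0.5216, -0.0119, 0.3463]
ee_rot: [3.141, -0.0, -3.037]
ft_force: [0.5, 0.7, -1.5]
opening: 0.528
gripper_force: 20.0
```

>>> apply_moves(series=[0.3,0,0,-0.8,0,0.3,0,0,-0.3,0,0.3,0,0,-0.3,0,0.3,0,0,-0.3,0,0.3,0,0,-0.3,0])

```text
t: 21.33
tool_pos: [0.5227, -0.0127, 0.2663]
ee_rot: [3.142, 0.003, -3.037]
ft_force: [1.9, 0.6, 0.7]
opening: 0.523
gripper_force: 20.0
```

>>> apply_moves(series=[0.3,0,0,-0.3,0,0.3,0,0,-0.3,0,0.3,0,0,-0.3,0,0.3,0,0,-0.3,0,0.3,0,0,-0.3,0])

```text
t: 21.75
tool_pos: [0.5213, -0.0134, 0.2049]
ee_rot: [3.142, -0.001, -3.038]
ft_force: [0.9, 0.6, 0.0]
opening: 0.523
gripper_force: 20.0
```

>>> apply_moves(series=[0.8,0,0,0,0,0.8,0,0,0,0,0.8,0,0,0,0,0.8,0,0,0,0,0.8,0,0,0,0])

```text
t: 22.17
tool_pos: [0.5225, -0.0134, 0.2077]
ee_rot: [-3.142, 0.003, -3.038]
ft_force: [1.8, -1.0, 2.2]
opening: 0.773
gripper_force: 1.0
```

>>> apply_moves(series=[0.8,0,0,0.5,0,0.8,0,0,1,0,0.8,0,0,1,0,0.8,0,0,0.4,0,0.8,0,0,0,0])

```text
t: 22.58
tool_pos: [0.5234, -0.0134, 0.3279]
ee_rot: [3.141, 0.008, -3.038]
ft_force: [0.1, 0.2, -0.4]
opening: 0.799
gripper_force: 0.0
```

```bash
python3 - <<'E'
from h import *
[print(x) for x in rects("scene")[0]]; print(ctrl.sense()["tool_pos"])
f,K,E=cam("wrist"); cv2.imwrite("pics/w4.png",f)
E
```

```text
(413.2, 445.4, 61, 59, 9.0, 0.78)
(520.7, 126.2, 50, 53, 5.0, 0.92)
(599.1, -477.0, 49, 49, -6.7, 0.77)
[ 0.52244017 -0.01339723  0.32495364]
```

View pics/w4.png

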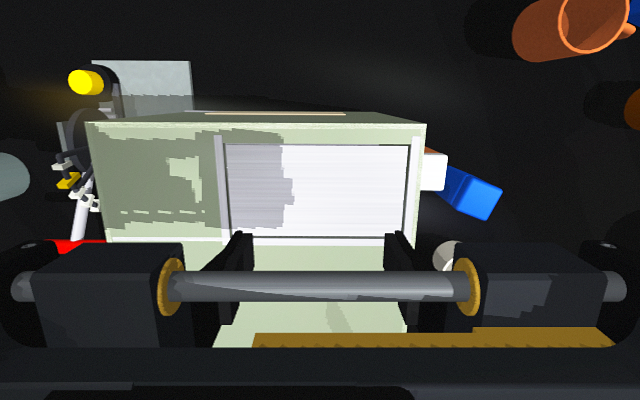

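Three tins are in and the flap looks shut, filling the slot at (315,190). The last tin is against the press's left wall. I'll grip it with the jaws along the wall (yaw about 95°), which puts the camera on the side away from the press.

>>> apply_moves(series=[1,0,0.88,0,-1,1,0,0.88,0,-1,1,0,0.88,0,-1,1,0,0.87,0,-1,1,-0.13,0,0,-1])

```text
t: 23.1
tool_pos: [0.5142, 0.136, 0.3193]
ee_rot: [3.14, -0.006, 2.904]
ft_force: [-1.1, 1.5, -0.2]
opening: 0.986
gripper_force: 0.0
```

>>> apply_moves(series=[1,0,0,0,-1,1,0,0,0,-1,1,0,0,0,-1,1,0,0,0,-1,1,0,0,0,-1])

```text
t: 23.52
tool_pos: [0.5152, 0.1268, 0.3201]
ee_rot: [-3.138, -0.003, 2.544]
ft_force: [-0.1, 0.2, -0.3]
opening: 0.999
gripper_force: 0.0
```

>>> apply_moves(series=[1,0,0,0,-1,1,0,0,0,-1,1,0,0,0,-1,1,0,0,0,-1,1,0,0,0,-1])

```text
t: 23.93
tool_pos: [0.5153, 0.1268, 0.3201]
ee_rot: [-3.138, -0.001, 2.195]
ft_force: [0.2, 0.4, -0.7]
opening: 1.004
gripper_force: 0.0
```

>>> apply_moves(series=[1,0,0,0,-1,1,0,0,0,-1,1,0,0,0,-1,1,0,0,0,-1,1,0,0,0,-1])

```text
t: 24.35
tool_pos: [0.5153, 0.1267, 0.3201]
ee_rot: [-3.137, 0.0, 1.846]
ft_force: [0.8, -0.4, 0.6]
opening: 1.002
gripper_force: 0.0
```

>>> apply_moves(series=[1,0,0,0,-1,1,0,0,0,-1,1,0,0,0,-0.7,1,0,0,0,0,1,0,0,0,0])

```text
t: 24.77
tool_pos: [0.5156, 0.1269, 0.3208]
ee_rot: [-3.139, 0.001, 1.662]
ft_force: [0.0, 0.0, 0.4]
opening: 0.999
gripper_force: 0.0
```

```bash
python3 - <<'E'
from h import *
s=ctrl.sense(); print(s["tool_pos"],np.degrees(s["ee_rot"]),s["joints"].round(2))
for n in("wrist","scene"): print(n); [print(x) for x in rects(n)[0]]
E
```

```text
[0.51560119 0.12687605 0.3207519 ] [-1.79831025e+02  4.20374791e-02  9.52355936e+01] [-0.43  0.04  0.15  1.59 -0.01  1.52 -0.2 ]
wrist
(518.4, 122.1, 47, 48, 4.7, 0.96)
scene
(413.4, 445.3, 61, 59, 15.2, 0.78)
(520.8, 126.2, 50, 53, 5.1, 0.92)
(598.5, -476.9, 49, 50, -7.4, 0.75)
```

>>> apply_moves(series=[1,0.06,0,-1,0,1,0,0,-1,0,1,0,0,-0.5,0,1,0,0,-0.5,0,1,0,0,-0.5,0])

```text
t: 25.28
tool_pos: [0.5182, 0.1269, 0.1807]
ee_rot: [-3.14, 0.0, 1.662]
ft_force: [-0.2, -0.3, -0.0]
opening: 1.0
gripper_force: 0.0
```

>>> apply_moves(series=[1,0,0,-0.5,0,1,0,0,-0.5,0,1,0,0,-0.5,0,1,0,0,-0.5,0,1,0,0,0,0])

```text
t: 25.7
tool_pos: [0.5155, 0.1261, 0.0981]
ee_rot: [-3.134, 0.002, 1.661]
ft_force: [-1.5, 0.0, -0.9]
opening: 0.997
gripper_force: 0.0
```

```bash
python3 - <<'E'
from h import *
s=ctrl.sense(); print(s["tool_pos"],s["joint_efforts"].round(2),s["ft_force"].round(1))
a=cam("scene")[0];b=cam("side")[0]
cv2.imwrite("pics/c7.png",np.hstack([cv2.resize(a[100:280,250:400],(400,480),interpolation=cv2.INTER_CUBIC),cv2.resize(b[100:280,230:380],(400,480),interpolation=cv2.INTER_CUBIC)]))
E
```

```text
[0.51552778 0.12610816 0.0981242 ] [ 1.300e-01 -3.869e+01  1.070e+00 -3.005e+01 -8.000e-02 -6.700e-01
  2.000e-02] [-1.5  0.  -0.9]
```

View pics/c7.png

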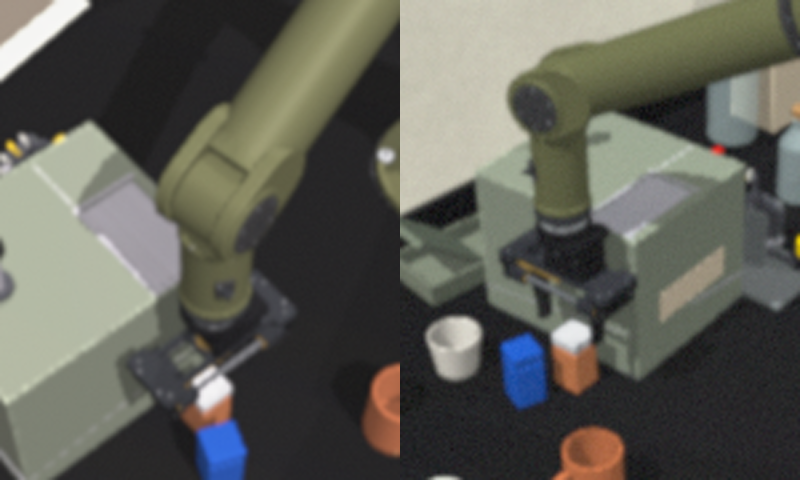

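The gripper hangs clear of the wall, with the tin between the fingers at (570,360). I'll lower the rest and grip.

>>> apply_moves(series=[1,0,0,-0.3,0,1,0,0,-0.3,0,1,0,0,-0.2,0,0.6,0,0,0,0,0.4,0,0,0,0])

```text
t: 26.22
tool_pos: [0.5183, 0.1269, 0.0698]
ee_rot: [-3.14, 0.0, 1.661]
ft_force: [-0.0, 0.1, 0.3]
opening: 0.92
gripper_force: 0.0
```

>>> apply_moves(series=[0.3,0,0,0,0,0.3,0,0,0,0,0.3,0,0,0,0,0.3,0,0,0,0,0.3,0,0,0,0])

```text
t: 26.63
tool_pos: [0.519, 0.1271, 0.0707]
ee_rot: [3.141, -0.0, 1.661]
ft_force: [0.7, -0.5, -0.2]
opening: 0.554
gripper_force: 0.0
```

>>> apply_moves(series=[0.3,0,0,0,0,0.3,0,0,0,0,0.3,0,0,0,0,0.3,0,0,0,0,0.3,0,0,0.3,0])

```text
t: 27.05
tool_pos: [0.5169, 0.1265, 0.0805]
ee_rot: [-3.137, 0.001, 1.661]
ft_force: [-1.1, 0.4, -1.7]
opening: 0.523
gripper_force: 20.0
```

>>> apply_moves(series=[0.3,0,0,0.7,0,0.3,0,0,1,0,0.3,0,0,1,0,0.3,0,0,1,0,0.3,0,0,1,0])

```text
t: 27.47
tool_pos: [0.5182, 0.1267, 0.2729]
ee_rot: [3.141, 0.0, 1.66]
ft_force: [-0.5, 1.1, -1.2]
opening: 0.529
gripper_force: 20.0
```

>>> apply_moves(series=[0.3,0,0,1,0,0.3,0,0,1,0,0.3,0,0,0.3,0,0.3,0,0,0,1,0.3,0,0,0,1])

```text
t: 27.88
tool_pos: [0.519, 0.127, 0.3641]
ee_rot: [3.139, -0.0, 1.803]
ft_force: [-0.0, -0.1, -1.6]
opening: 0.527
gripper_force: 20.0
```

>>> apply_moves(series=[0.3,0,0,0,1,0.3,0,0,0,1,0.3,0,0,0,1,0.3,0,0,0,1,0.3,0,0,0,1])

```text
t: 28.3
tool_pos: [0.5184, 0.1268, 0.3622]
ee_rot: [-3.141, -0.0, 2.153]
ft_force: [0.6, 0.4, -1.1]
opening: 0.528
gripper_force: 20.0
```

>>> apply_moves(series=[0.3,0,0,0,1,0.3,0,0,0,1,0.3,0,0,0,1,0.3,0,0,0,1,0.3,0,0,0,1])

```text
t: 28.72
tool_pos: [0.5184, 0.1269, 0.3622]
ee_rot: [-3.141, -0.001, 2.502]
ft_force: [-0.1, -0.9, -2.0]
opening: 0.523
gripper_force: 20.0
```

>>> apply_moves(series=[0.3,0,0,0,1,0.3,0,0,0,1,0.3,0,0,0,1,0.3,0,0,0,1,0.3,0,0,0,1])

```text
t: 29.13
tool_pos: [0.5184, 0.1268, 0.3622]
ee_rot: [-3.141, -0.001, 2.851]
ft_force: [0.1, -0.7, -1.2]
opening: 0.528
gripper_force: 20.0
```

>>> apply_moves(series=[0.3,0,-0.87,0,1,0.3,0,-0.87,0,1,0.3,0,-0.87,0,1,0.3,0,-0.87,0,1,0.3,0,0,0,1])

```text
t: 29.55
tool_pos: [0.5179, -0.022, 0.3627]
ee_rot: [-3.137, -0.0, -3.096]
ft_force: [-0.1, -1.7, -1.1]
opening: 0.526
gripper_force: 20.0
```

>>> apply_moves(series=[0.3,0,0,0,0.7,0.3,0,0,0,0,0.3,0,0,0,0,0.3,0,0,0,0,0.3,0,0,0,0])

```text
t: 29.97
tool_pos: [0.5187, -0.0117, 0.3623]
ee_rot: [3.142, -0.0, -3.038]
ft_force: [0.5, 0.2, -0.2]
opening: 0.528
gripper_force: 20.0
```

>>> apply_moves(series=[0.3,0,0,-0.9,0,0.3,0,0,-0.3,0,0.3,0,0,-0.3,0,0.3,0,0,-0.3,0,0.3,0,0,-0.3,0])

```text
t: 30.38
tool_pos: [0.52, -0.0119, 0.2788]
ee_rot: [3.142, 0.003, -3.038]
ft_force: [1.6, 0.6, 1.6]
opening: 0.527
gripper_force: 20.0
```

>>> apply_moves(series=[0.3,0,0,-0.35,0,0.3,0,0,-0.35,0,0.3,0,0,-0.35,0,0.3,0,0,-0.35,0,0.3,0,0,-0.35,0])

```text
t: 30.8
tool_pos: [0.5193, -0.0121, 0.2076]
ee_rot: [-3.141, 0.001, -3.038]
ft_force: [0.8, 0.2, -1.6]
opening: 0.527
gripper_force: 20.0
```

>>> apply_moves(series=[0.8,0,0,0,0,0.8,0,0,0,0,0.8,0,0,0,0,0.8,0,0,0,0,0.8,0,0,0,0])

```text
t: 31.22
tool_pos: [0.52, -0.0122, 0.21]
ee_rot: [-3.142, 0.003, -3.038]
ft_force: [1.1, 0.3, 2.5]
opening: 0.776
gripper_force: 1.1
```

>>> apply_moves(series=[0.8,0,0,0.5,0,0.8,0,0,1,0,0.8,0,0,1,0,0.8,0,0,1,0,0.8,0,0,1,0])

```text
t: 31.63
tool_pos: [0.518, -0.0122, 0.3907]
ee_rot: [3.141, -0.0, -3.038]
ft_force: [0.5, 0.7, -0.1]
opening: 0.795
gripper_force: 0.0
```

>>> apply_moves(series=[0.8,0,0,0,0,0.8,0,0,0,0,0.8,0,0,0,0])

```text
t: 31.88
tool_pos: [0.5185, -0.0121, 0.3883]
ee_rot: [3.141, -0.0, -3.038]
ft_force: [-0.2, -0.1, -1.0]
opening: 0.8
gripper_force: 0.0
```

```bash
python3 - <<'E'
from h import *
[print(x) for x in rects("scene")[0]]; print(ctrl.sense()["tool_pos"])
f,K,E=cam("wrist"); cv2.imwrite("pics/w5.png",f); h=cv2.cvtColor(f,cv2.COLOR_BGR2HSV)
def rep(n,m,z):
    for c in cv2.findContours(m.astype(np.uint8),cv2.RETR_EXTERNAL,cv2.CHAIN_APPROX_NONE)[0]:
        if cv2.contourArea(c)<100: continue
        P=np.array([ray(u,v,z,K,E)[:2] for u,v in c[:,0]],np.float32)*1000
        x,w,a=cv2.minAreaRect(P); print(n,c[:,0].mean(0).round(),c[:,0].min(0),c[:,0].max(0),np.round(x),np.round(w),round(a,1))
rep("yellow",(abs(h[...,0].astype(int)-28)<5)&(h[...,1]>150)&(h[...,2]>120),.054)
rep("red",((h[...,0]<5)|(h[...,0]>174))&(h[...,1]>180)&(h[...,2]>90),.1475)
E
```

```text
(413.1, 445.4, 61, 59, 8.1, 0.78)
(598.5, -477.1, 49, 51, -5.9, 0.77)
[ 0.51816356 -0.01210658  0.38730126]
yellow [105. 173.] [ 96 166] [114 179] [ 582. -334.] [14. 35.] 46.6
yellow [114.  89.] [99 78] [129  99] [ 456. -312.] [29. 42.] 6.0
red [108. 230.] [ 76 224] [139 236] [ 632. -277.] [17. 83.] 6.0
```

View pics/w5.png

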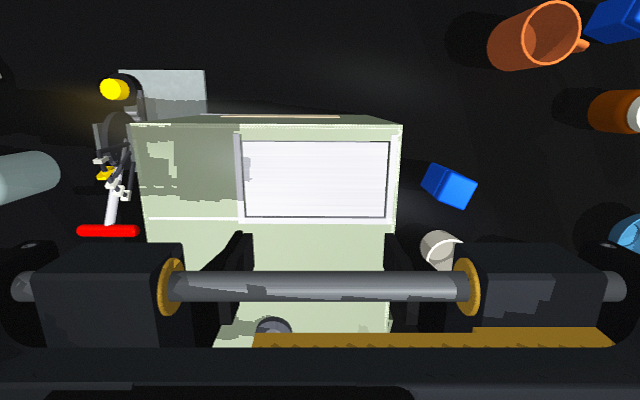

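All four tins are gone from the counter and the flap is flush, shown at (315,180). The handle is at (108,230), which gives (0.632, -0.277), and the button is at (114,89). I'll go over the outer half of the handle with the jaws along x.

>>> apply_moves(series=[0.6,0.36,-0.9,0,-1,0.6,0.36,-0.9,0,-1,0.6,0.36,-0.9,0,-1,0.6,0.36,-0.9,0,-1,0.6,0.36,-0.9,0,-1])

```text
t: 32.4
tool_pos: [0.5906, -0.1935, 0.3869]
ee_rot: [3.141, -0.003, 2.893]
ft_force: [0.0, 0.5, 0.6]
opening: 0.613
gripper_force: 0.0
```

>>> apply_moves(series=[0.6,0.36,-0.9,0,-1,0.6,0.36,-0.9,0,-1,0.6,0.36,-0.9,0,-1,0.6,0,0,0,-1,0.6,0,0,0,-1])

```text
t: 32.82
tool_pos: [0.6331, -0.3034, 0.3837]
ee_rot: [-3.138, -0.006, 2.539]
ft_force: [0.5, 0.6, -0.4]
opening: 0.603
gripper_force: 0.0
```

>>> apply_moves(series=[0.6,0,0,0,-1,0.6,0,0,0,-1,0.6,0,0,0,-1,0.6,0,0,0,-1,0.6,0,0,0,-1])

```text
t: 33.23
tool_pos: [0.6335, -0.2999, 0.3864]
ee_rot: [-3.14, -0.003, 2.194]
ft_force: [0.1, -0.8, -0.6]
opening: 0.596
gripper_force: 0.0
```

>>> apply_moves(series=[0.5,0,0,0,-1,0.5,0,0,0,-1,0.5,0,0,0,-1,0.5,0,0,0,-1,0.5,0,0,0,-1])

```text
t: 33.65
tool_pos: [0.6335, -0.2999, 0.3864]
ee_rot: [-3.139, -0.002, 1.845]
ft_force: [0.5, 0.6, -0.2]
opening: 0.499
gripper_force: 0.0
```

>>> apply_moves(series=[0.5,0,0,-1,-1,0.5,0,0,-1,-1,0.5,0,0,-0.5,-0.5,0.5,0,0,0,0,0.5,0,0,0,0])

```text
t: 34.07
tool_pos: [0.6332, -0.2993, 0.2864]
ee_rot: [-3.138, -0.002, 1.676]
ft_force: [-0.4, 0.2, 1.6]
opening: 0.496
gripper_force: 0.0
```

```bash
cat >> h.py <<'E'
def blob(n,kind,z,amin=40):
    f,K,E=cam(n); h=cv2.cvtColor(f,cv2.COLOR_BGR2HSV); H,S,V=[h[...,i].astype(int) for i in range(3)]
    m=(abs(H-28)<6)&(S>150)&(V>110) if kind=="yellow" else ((H<5)|(H>174))&(S>180)&(V>80)
    for c in cv2.findContours(m.astype(np.uint8),cv2.RETR_EXTERNAL,cv2.CHAIN_APPROX_NONE)[0]:
        if cv2.contourArea(c)<amin: continue
        P=np.array([ray(u,v,z,K,E)[:2] for u,v in c[:,0]],np.float32)*1000
        x,w,a=cv2.minAreaRect(P); print(n,kind,c[:,0].mean(0).round(),np.round(x),np.round(w),round(a,1))
    return f
E
python3 - <<'E'
from h import *
s=ctrl.sense(); print(s["tool_pos"],np.degrees(s["ee_rot"]),s["joints"].round(2))
f=blob("wrist","red",.1475); blob("wrist","yellow",.054); blob("scene","red",.1475); cv2.imwrite("pics/w6.png",f)
E
```

```text
[ 0.63323362 -0.29926348  0.28644222] [-1.79786984e+02 -1.25568625e-01  9.60230225e+01] [-0.04  0.47  0.67  1.22 -0.28  1.55  0.69]
wrist red [320. 159.] [ 632. -276.] [16. 80.] 5.7
wrist yellow [175. 163.] [ 461. -316.] [39. 29.] 31.3
wrist yellow [230. 142.] [ 526. -283.] [10. 17.] 8.0
scene red [233. 165.] [ 633. -279.] [18. 69.] 7.7
```

View pics/w6.png

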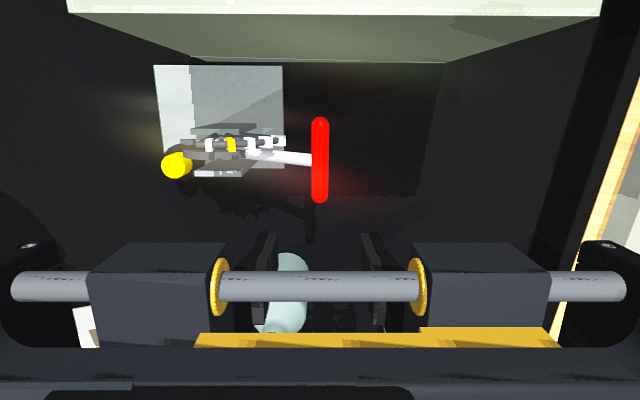

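The view shows the red bar at (320,159), square to the jaws, with the ratchet parts to its left at (230,150). Descending beside the stem and gripping the bar.

>>> apply_moves(series=[0.5,0.03,-0.03,-1,0,0.5,0,0,-1,0,0.5,0,0,-0.8,0,0.5,0,0,-0.6,0,0.5,0,0,-0.5,0])

```text
t: 34.63
tool_pos: [0.6355, -0.3015, 0.1319]
ee_rot: [3.141, 0.0, 1.675]
ft_force: [-0.0, 1.2, 0.6]
opening: 0.5
gripper_force: 0.0
```

>>> apply_moves(series=[0.5,0,0,0,0,0.5,0,0,0,0,0,0,0,0,0,0,0,0,0,0,0,0,0,0,0], force=30)

```text
t: 35.05
tool_pos: [0.6363, -0.3021, 0.1348]
ee_rot: [3.138, 0.002, 1.675]
ft_force: [-0.7, 0.1, 0.0]
opening: 0.349
gripper_force: 0.0
```

>>> apply_moves(series=[0,0,0,0,0,0,0,0,0,0,0,0,0,0,0,0,0,0,0,0,0,0,0,0,0])

```text
t: 35.47
tool_pos: [0.634, -0.3018, 0.1333]
ee_rot: [-3.14, -0.0, 1.674]
ft_force: [-5.3, 0.8, 6.0]
opening: 0.169
gripper_force: 30.0
```

Gripped. Now the pull along the arc.

>>> apply_moves(series=[0,-0.124,-0.012,0.195,0,0,-0.137,-0.014,0.188,0,0,-0.151,-0.015,0.175,0,0,-0.163,-0.016,0.165,0,0,-0.175,-0.017,0.15,0])

```text
t: 35.88
tool_pos: [0.6081, -0.3042, 0.1673]
ee_rot: [3.135, 0.002, 1.675]
ft_force: [8.0, -3.2, -8.1]
opening: 0.174
gripper_force: 30.0
```

>>> apply_moves(series=[0,-0.183,-0.018,0.137,0,0,-0.197,-0.02,0.125,0,0,-0.203,-0.02,0.108,0,0,0,0,0,0,0,0,0,0,0])

```text
t: 36.3
tool_pos: [0.5877, -0.3063, 0.1835]
ee_rot: [3.129, 0.004, 1.677]
ft_force: [14.4, -3.7, -7.4]
opening: 0.172
gripper_force: 30.0
```

```bash
python3 - <<'E'
from h import *
s=ctrl.sense(); print(s["tool_pos"],np.degrees(s["ee_rot"]),s["ft_force"].round(1))
for z in(.185,.2,.205): print(z); f=blob("scene","red",z); blob("wrist","red",z); 
E
```

```text
[ 0.58767878 -0.30625851  0.18346238] [179.27720012   0.25436     96.07010959] [14.4 -3.7 -7.4]
0.185
scene red [243. 151.] [ 583. -285.] [18. 75.] 6.8
wrist red [319. 200.] [ 586. -280.] [17. 77.] 5.4
0.2
scene red [243. 151.] [ 588. -273.] [18. 74.] 6.8
wrist red [319. 200.] [ 585. -275.] [15. 70.] 5.4
0.205
scene red [243. 151.] [ 589. -267.] [18. 70.] 6.8
wrist red [319. 200.] [ 585. -274.] [15. 68.] 5.4
```

>>> apply_moves(series=[0,-0.2,-0.02,0.11,0,0,-0.2,-0.02,0.09,0,0,-0.17,-0.02,0.06,0,0,0,0,0,0,0,0,0,0,0])

```text
t: 37.02
tool_pos: [0.5635, -0.3087, 0.1955]
ee_rot: [3.131, 0.003, 1.676]
ft_force: [6.6, -0.8, 3.9]
opening: 0.171
gripper_force: 30.0
```

```bash
python3 - <<'E'
from h import *
s=ctrl.sense(); print(s["tool_pos"],s["ft_force"].round(1))
blob("wrist","red",.204); blob("scene","red",.204)
E
```

```text
[ 0.5635313  -0.30869771  0.19549509] [ 6.6 -0.8  3.9]
wrist red [319. 201.] [ 561. -280.] [16. 74.] 5.7
scene red [249. 145.] [ 562. -281.] [18. 72.] 6.3
```

The lever is at about 0.74 rad. Letting go and lifting off.

>>> apply_moves(series=[0.6,0,0,0,0,0.6,0,0,0,0,0.6,0,0,0,0,0.6,0,0,0,0,0.6,0,0,0,0])

```text
t: 37.53
tool_pos: [0.5588, -0.3092, 0.1926]
ee_rot: [-3.141, 0.0, 1.674]
ft_force: [2.3, 0.1, -0.7]
opening: 0.469
gripper_force: 1.1
```

>>> apply_moves(series=[0.6,0,0,0.5,0,0.6,0,0,1,0,0.6,0,0,1,0,0.6,0,0,0,0,0.6,0,0,0,0])

```text
t: 37.95
tool_pos: [0.5584, -0.3102, 0.2944]
ee_rot: [3.141, 0.001, 1.673]
ft_force: [-0.6, -0.9, -0.2]
opening: 0.597
gripper_force: 0.0
```

>>> apply_moves(series=[0.6,0,0,0,0,0.6,0,0,0,0,0.6,0,0,0,0,0.6,0,0,0,0,0.6,0,0,0,0])

```text
t: 38.37
tool_pos: [0.5587, -0.3088, 0.2915]
ee_rot: [-3.14, -0.001, 1.675]
ft_force: [-0.2, -0.2, 0.3]
opening: 0.594
gripper_force: 0.0
```

```bash
python3 - <<'E'
from h import *
s=ctrl.sense(); print(s["tool_pos"],s["ft_force"].round(1))
blob("wrist","red",.202); blob("scene","red",.202); blob("wrist","yellow",.054);blob("side","yellow",.054); blob("scene","yellow",.054)
E
```

```text
[ 0.55867147 -0.30878709  0.29153916] [-0.2 -0.2  0.3]
wrist red [337. 166.] [ 570. -282.] [17. 80.] 5.7
scene red [246. 146.] [ 572. -281.] [18. 79.] 6.5
wrist yellow [398. 337.] [ 698. -546.] [520.  33.] 6.0
wrist yellow [440. 286.] [ 742. -460.] [12. 87.] 15.3
wrist yellow [198. 271.] [ 413. -468.] [35.  6.] 74.3
wrist yellow [236. 162.] [ 459. -316.] [35. 30.] 48.1
wrist yellow [315. 141.] [ 552. -280.] [17. 17.] 6.0
side yellow [382. 192.] [ 444. -300.] [33. 66.] 39.5
side yellow [565. 159.] [    5. -1062.] [136. 258.] 68.5
```

The lever stands at about 0.667 rad, the third notch, and the robot isn't touching it. Now to the button, with shut fingers and the jaws along y.

>>> apply_moves(series=[0,-0.66,-0.06,0,1,0,-0.66,-0.06,0,1,0,-0.66,-0.06,0,1,0,-0.66,-0.06,0,1,0,0,0,0,1])

```text
t: 39.03
tool_pos: [0.4481, -0.3213, 0.2934]
ee_rot: [3.141, -0.001, 2.021]
ft_force: [0.4, -2.0, -0.3]
opening: 0.304
gripper_force: 0.0
```

>>> apply_moves(series=[0,0,0,0,1,0,0,0,0,1,0,0,0,0,1,0,0,0,0,1,0,0,0,0,1])

```text
t: 39.45
tool_pos: [0.4534, -0.3187, 0.2927]
ee_rot: [3.141, 0.0, 2.376]
ft_force: [0.6, 0.4, 0.4]
opening: 0.017
gripper_force: 0.0
```

>>> apply_moves(series=[0,0,0,0,1,0,0,0,0,1,0,0,0,0,1,0,0,0,0,1,0,0,0,0,1])

```text
t: 39.87
tool_pos: [0.4534, -0.3187, 0.2927]
ee_rot: [3.141, 0.0, 2.725]
ft_force: [0.1, 0.5, 0.4]
opening: 0.007
gripper_force: 0.0
```

>>> apply_moves(series=[0,0,0,0,1,0,0,0,0,1,0,0,0,0,1,0,0,0,0,1,0,0,0,0,1])

```text
t: 40.28
tool_pos: [0.4534, -0.3187, 0.2927]
ee_rot: [3.141, 0.0, 3.074]
ft_force: [0.1, -0.0, 0.4]
opening: 0.001
gripper_force: 0.0
```

>>> apply_moves(series=[0,0,0,0,1,0,0,0,0,1,0,0,0,0,0.5,0,0,0,0,0,0,0,0,0,0])

```text
t: 40.7
tool_pos: [0.4534, -0.3187, 0.2927]
ee_rot: [3.142, 0.0, -3.039]
ft_force: [-0.7, -0.1, -0.0]
opening: 0.008
gripper_force: 0.0
```

```bash
python3 - <<'E'
from h import *
s=ctrl.sense(); print(s["tool_pos"],np.degrees(s["ee_rot"]),s["joints"].round(2),s["opening"])
f=blob("wrist","yellow",.054); blob("scene","red",.202); cv2.imwrite("pics/w7.png",f)
E
```

```text
[ 0.45343496 -0.31870992  0.29266461] [ 1.79996789e+02  1.48212817e-02 -1.74128046e+02] [-0.02  0.09  0.63  1.6  -0.05  1.46  2.29] 0.007577308352333333
wrist yellow [319. 166.] [ 455. -319.] [33. 28.] 5.9
scene red [246. 146.] [ 572. -281.] [18. 79.] 6.5
```

View pics/w7.png

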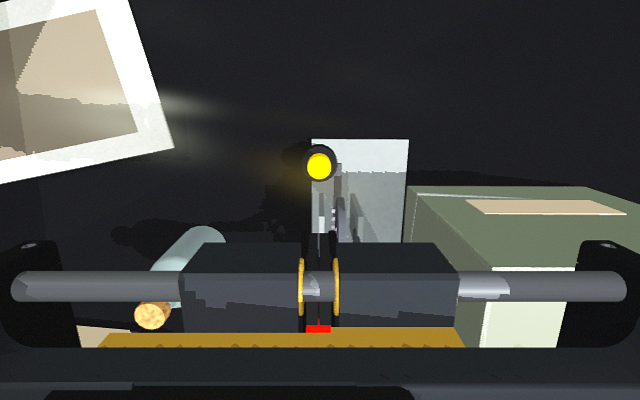

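The yellow button at (319,166) is straight under the tool, at (0.456, -0.319). I'll descend and press.

>>> apply_moves(series=[0,0.03,0,-1,0,0,0,0,-1,0,0,0,0,-1,0,0,0,0,-1,0,0,0,0,-0.7,0])

```text
t: 41.22
tool_pos: [0.4532, -0.3175, 0.1012]
ee_rot: [3.14, -0.003, -3.038]
ft_force: [1.2, 0.9, 0.5]
opening: 0.002
gripper_force: 0.0
```

>>> apply_moves(series=[0,0,0,-0.3,0,0,0,0,-0.3,0,0,0,0,-0.2,0,0,0,0,0,0,0,0,0,0,0])

```text
t: 41.63
tool_pos: [0.4555, -0.3192, 0.0737]
ee_rot: [-3.141, 0.002, -3.038]
ft_force: [-0.3, 0.1, 0.6]
opening: 0.004
gripper_force: 0.0
```

>>> apply_moves(series=[0,0,0,-0.3,0,0,0,0,-0.3,0,0,0,0,-0.2,0,0,0,0,-0.1,0,0,0,0,0,0])

```text
t: 42.05
tool_pos: [0.4576, -0.3204, 0.0447]
ee_rot: [3.141, 0.006, -3.038]
ft_force: [-13.6, 10.3, 56.6]
opening: 0.008
gripper_force: 28.4
```

Fully down. I'll ease off slightly and hold while the lever homes.

>>> apply_moves(series=[0,0,0,0.05,0,0,0,0,0,0,0,0,0,0,0,0,0,0,0,0,0,0,0,0,0])

```text
t: 42.47
tool_pos: [0.4573, -0.3202, 0.0449]
ee_rot: [-3.141, 0.006, -3.038]
ft_force: [-9.7, 6.8, 43.3]
opening: 0.005
gripper_force: 21.6
```

>>> apply_moves(series=[0,0,0,0,0,0,0,0,0,0,0,0,0,0,0,0,0,0,0,0,0,0,0,0,0])

```text
t: 42.88
tool_pos: [0.4573, -0.3202, 0.0449]
ee_rot: [-3.141, 0.006, -3.038]
ft_force: [-10.2, 7.6, 43.6]
opening: 0.004
gripper_force: 21.6
```

>>> apply_moves(series=[0,0,0,0,0,0,0,0,0,0,0,0,0,0,0,0,0,0,0,0,0,0,0,0,0])

```text
t: 43.3
tool_pos: [0.4573, -0.3202, 0.0449]
ee_rot: [-3.141, 0.006, -3.038]
ft_force: [-8.8, 7.6, 43.4]
opening: 0.004
gripper_force: 21.6
```

```bash
python3 - <<'E'
from h import *
blob("scene","red",.1475)
E
```

```text
scene red [233. 165.] [ 633. -279.] [18. 69.] 7.7
```

The bar is back at its home reading. I'll lift off, settle and do a last check.

>>> apply_moves(series=[0,0,0,0.5,0,0,0,0,1,0,0,0,0,1,0,0,0,0,1,0,0,0,0,1,0])

```text
t: 43.77
tool_pos: [0.4541, -0.3183, 0.2197]
ee_rot: [3.141, -0.001, -3.038]
ft_force: [0.9, -1.6, -0.5]
opening: 0.003
gripper_force: 0.0
```

>>> apply_moves(series=[0,0,0,1,0,0,0,0,1,0,0,0,0,0,0,0,0,0,0,0,0,0,0,0,0])

```text
t: 44.18
tool_pos: [0.4545, -0.3183, 0.2975]
ee_rot: [3.141, -0.001, -3.038]
ft_force: [-0.1, 1.3, -0.1]
opening: 0.003
gripper_force: 0.0
```

>>> apply_moves(series=[0,0,0,0,0,0,0,0,0,0,0,0,0,0,0,0,0,0,0,0,0,0,0,0,0])

```text
t: 44.6
tool_pos: [0.4545, -0.3185, 0.298]
ee_rot: [3.141, -0.001, -3.038]
ft_force: [-0.7, -0.1, -0.3]
opening: 0.003
gripper_force: 0.0
```

```bash
python3 - <<'E'
from h import *
f=blob("scene","red",.1475); blob("wrist","yellow",.054); blob("side","yellow",.054); [print(x) for x in rects("scene")[0]]
s=ctrl.sense(); print(s["t"],s["tool_pos"])
cv2.imwrite("pics/s9.png",f)
E
```

```text
scene red [233. 165.] [ 633. -279.] [18. 69.] 7.7
wrist yellow [319. 164.] [ 455. -319.] [32. 29.] 6.0
side yellow [382. 192.] [ 444. -300.] [33. 66.] 39.5
side yellow [565. 160.] [   -4. -1054.] [146. 280.] 63.1
(413.1, 445.4, 60, 60, 6.6, 0.78)
(598.8, -477.1, 51, 53, -5.5, 0.78)
44.8 [ 0.454697   -0.3186171   0.29849697]
```

View pics/s9.png

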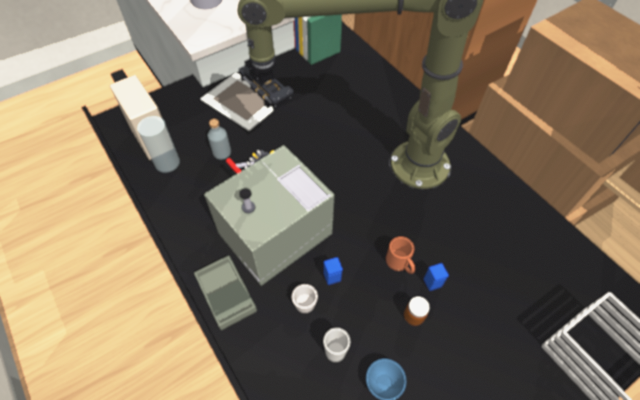

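The final view shows no tins left on the counter. The flap is shut at (304,186), the lever is home at (233,165), and the crockery hasn't moved. Handing in.

```bash
python3 -c "
from bench import ctrl; print(ctrl.hand_in())"
```

```text
the job is handed in; nothing more can be done
None
```

I handed the job in with all four tins in the bin, the flap shut, the lever home after its stop at the third notch and the crockery unmoved; one tin knocked off the lid was re-gripped, and the hand-in gave no verdict.

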